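# Return the sealing pliers to their hook and clear the tally

## Robot

A 6-joint arm with a two-finger parallel gripper is mounted at the origin on the work surface. World frame = base frame: x ahead of the robot, y to its left, z up, the work surface at z = 0. Lengths are in m, angles in rad, forces in N, time in s.
With the tool pointing down it reaches from about 0.375 to 0.9 m from the base axis. Payload 3.1 kg.
Tool frame: the origin (TCP) lies on the centre line of the jaws, within the pads' length; the fingertips stand 17 mm ahead of it and the grasp point (between the pads) lies 2 mm behind it; y points along the fingers, z is the direction in which the jaws open and shut, and the axes are right-handed (so a half turn about y gives the same grasp; the last joint's range is limited). The gripper opens to 85 mm and grips with 20 to 120 N. Pads are 22 mm wide; open, the fingers measure 114 mm over their backs; the gripper's body (76 mm by 85 mm) begins 54 mm behind the grasp point. The pads swing forward as they close: fully open they stand 13 mm farther back than shut.
Start: joints at [-1.474, 0.527, 1.433, -0, 1.181, -0.178], TCP at [0.17, -0.602, 0.248] pointing down, gripper open.
Joint ranges: [-3.08, 3.08], [-0.75, 2.2], [0.22, 2.44], [-1.43, 4.57], [0, 2.65], [-2.85, 2.85]. Speed limits (rad/s): [2.79, 2.79, 3.14, 3.14, 3.14, 3.14].

## Interface

Orientations are given as a unit quaternion [x, y, z, w].
In Python, from station import manip gives the robot as it stands.
- The arm moves only by the shell command python3 -m handwheel 'ROWS' [FORCE]. ROWS is JSON, one flat list of numbers, 7 for each row, row after row: the shift along the tool's x, y, z in cm, then the turn, a rotation vector about the tool's x, y, z in rad, then the finger opening in cm, from 0 to 8.54. A call has 1 to 10 rows; each row is the pose to reach, as a shift and turn from the pose commanded when the call began, along the tool's axes at that moment; what a row does not reach only later rows make up. A row lasts 1/12 s, in which the tool goes at most 41.7 mm and 7.16 degrees, less where a joint would pass 70% of its speed; a pose out of reach is approached as far as the arm can. A call with a gripper value outside its range is refused whole. The fingers move at their own pace and stop on an object; FORCE is the grip in N (left out, the last holds). Time passes only in rows, so rows that repeat a pose let the fingers close. It gives the time, the measured TCP pose, the force and the opening at its end, in the units of the state.
- manip.sense(): the state, without advancing time (a new reading comes with each control period).
- manip.snapshot(name): name is "scene" or "top"; returns a dict with "frame" (384x512x3 uint8, red, green, blue), "depth" (384x512 float32, m along the optical axis (not along the pixel's ray), 0 where there is no reading), "camera_matrix" (3x3 intrinsics, pixels), "rvec" (rotation vector, rad) and "tvec" (3), from world to camera coordinates, as OpenCV has them. Camera axes: x right, y down, z forward; pixel columns grow to the right and rows downward; lengths in m; the calibration is good to about 2 mm. A picture is of the moment at which its call begins.
- manip.sign_off(): hands the job in, once; it reports no verdict.
The state is a dict: "t": time; "q": joint angles; "qd": joint speeds; "tau": joint torques, N m; "tcp_pos": TCP position; "tool_rot": TCP orientation; "force": force on the tool from outside, world axes, zero at the start; "ft_torque": the same for the moment, N m; "finger_gap": opening from 0.0 (shut) to 1.0 (fully open).
Only numpy, scipy, OpenCV 4.12 (cv2) and the standard library are available. Lean on these libraries where they do the work, as an engineer would, in place of code of your own. Each camera call takes 0.05 s, during which the arm holds its last target.

## Task

The sealing pliers in the slotted stand go back on the tool rack, on the hook between the other tools where a brass tally tag hangs in their stead. Take the tally off the hook and send it down the brass chute into the box, then hang the pliers by the crotch of their handles on that hook, fully seated and hanging straight, and let go. Do not knock the other tools on the rack, and leave the red cover and the aluminium housing in the stand as they are.

Things in the scene. Friction and masses are not known exactly. Their poses are not given: they have to be found in the camera images.
- rack: Wooden tool rack fixed to the desk: two 24 mm posts 404 mm tall, 484 mm apart (centres), joined by a steel rail (z 223 to 237 mm, 12 mm thick) with five steel hooks 92 mm apart in a row. Origin on the desk below the middle of the rail's front face; hooks point along -x, roughly to the robot; y along the row, z up. Under and behind the rail it is open but for a stretcher up to z 46 mm.
- light_edge (a point): Middle of the lower front edge of the aluminium strip light that runs along the whole rack over the hooks: rack x -44 to -4 mm, underside at z 388 mm, top 410 mm. It bars an upright gripper from the hooks: come in below and in front of it, the gripper leaning back to the robot 30 to 45 degrees from vertical. Axes as the rack's.
- hook_left (a point): Seat point of the second hook from the rack's +y end, on its rod's axis, z 230 mm, 36 mm in front of the rail; axes as the rack's. Every hook: a level rod 8 mm thick running 58 mm out from the rail's face, then a short upturned tip (54 to 67 mm out), top 14 mm above the rod's axis. One of the hooks left, middle, right carries the tally, the other two and both end hooks carry tools.
- hook_middle (a point): Seat point of the middle hook, likewise.
- hook_right (a point): Seat point of the fourth hook from the +y end, likewise.
- tally: Flat brass tag, 5 mm thick (x), 40 mm wide (y), 80 mm tall, 80 g, hung by its slot on a hook. Origin in the slot, on the hook rod's axis while it hangs; x along the hook, z up. Roof-shaped top up to z +18, lower edge z -62; side edges (y +-20) straight from z +2 to -62. Slot 20 mm wide, its floor at z -30: raised 12 to 24 mm it passes over the hook's tip.
- pliers: Steel sealing pliers (rigid, 340 g) standing head up in the stand. Origin in the crotch (downward-open 90 degree V), on the hook rod's axis once hung; z up to the head, x through the thickness, y across. Head block 38 mm wide (y), 15 thick (x), z +10 to +48. Handles down to z -118.5, there 64 mm wide overall; gap between them 22 mm at top, 40 at foot. Centre of mass z -30. Front and back alike.
- stand: Slotted wooden stand fixed to the desk, 100 x 260 mm (x, y); origin under its centre, x away from the robot. The pliers' feet stand on its base at z 57 mm, y -70 mm; its top board (z 111 to 125 mm) has their slot, 22 mm (x) by 90 mm (y), so they must rise 70 mm to come clear.
- chute: Small walnut-topped stand with a sheet-brass chute slanting off it, away from the robot, into an open box, fixed to the desk as one piece. Origin on the desk under the chute's upper lip; +x level down the chute, z up. Walnut top x -75 to 0, z 190 mm; trough 130 mm wide inside, floor falling 48 degrees from z 190 at x 0; side walls stand 23 mm off the floor. A thing let go on it slides down.
- chute_mouth (a point): Point on the chute's floor, on its centre line, 30 mm level distance down from the upper lip, z 157 mm above the desk; axes as the chute's. A good place to let things go.
- tag_box (a point): Centre of the inner floor (z 8 mm) of the plywood box at the chute's foot; inside 180 x 150 mm (x, y), rim 60 mm above the desk; axes as the chute's.
- spanner: Ring spanner hanging by its eye on the +y end hook; about 160 mm long, 35 mm wide; origin on the axis of the hook rod.
- crimpers: Slim pliers hanging by their crotch on one of the three inner hooks; head 30 mm wide up to 50 mm above the hook, handles 68 mm wide down to 133 mm below; origin on the axis of the hook rod.
- cutters: Side cutters hanging by their crotch on one of the three inner hooks; head 26 mm wide up to 40 mm above the hook, handles 64 mm wide down to 101 mm below; origin on the axis of the hook rod.
- box_key: Tubular key hanging by its eye on the -y end hook; about 160 mm long, 35 mm wide; origin on the axis of the hook rod.
- cover: Red plastic meter cover, 70 mm wide, standing on edge in the stand's other slot, top about 151 mm above the desk; origin under it.
- housing: Squat round aluminium seal housing, 44 mm across and 28 mm high, on the stand's top board beside the pliers; origin under it.
Not all that is in view belongs to the job. Leave any pink or purple look-alike of the pliers alone.

How it is judged:
By the outcome, as a careful person would: the job done as asked, in the order asked, and still so for the second after the job is handed in, with the robot touching nothing.
It also fails if it takes over 59 s, if anything falls off the work surface, if the arm or the gripper's body presses on something with over 40 N, if the wrist force passes 120 N, or if a joint passes its speed limit or range.

## Working session

There is one attempt and no reset: what is moved stays moved. The work goes in short steps, Python scripts to look and compute and a shell command to move; the robot and the scene stay as the last step left them, time stands still between calls to the robot, and variables do not carry over. Pictures are saved under pics/ and viewed, and the job is handed in when it is done.

```bash
ls; mkdir -p pics; cat > h.py <<'E'
import numpy as np, cv2
from scipy.spatial.transform import Rotation as R
from station import manip
def snap(n):
    s=manip.snapshot(n); np.savez(f'{n}.npz',**s); return s
def load(n): return np.load(f'{n}.npz')
def w(s,u,v,d=None):
    K=s['camera_matrix'];Rm=cv2.Rodrigues(s['rvec'])[0]
    if d is None:
        d=s['depth'][int(round(v)),int(round(u))]
    p=np.linalg.inv(K)@np.array([u,v,1])*d
    return Rm.T@(p-np.ravel(s['tvec']))
def proj(s,P):
    return cv2.projectPoints(np.atleast_2d(np.array(P,float)),s['rvec'],s['tvec'],s['camera_matrix'],None)[0][:,0]
def crop(s,u0,v0,u1,v1,k,fn):
    im=cv2.cvtColor(s['frame'],cv2.COLOR_RGB2BGR)[v0:v1,u0:u1]
    cv2.imwrite(fn,cv2.resize(im,None,fx=k,fy=k,interpolation=cv2.INTER_CUBIC))
def cloud(s):
    d=s['depth'];K=s['camera_matrix'];Rm=cv2.Rodrigues(s['rvec'])[0]
    v,u=np.mgrid[0:d.shape[0],0:d.shape[1]]
    p=np.stack([(u-K[0,2])/K[0,0]*d,(v-K[1,2])/K[1,1]*d,d],-1)
    P=(p-np.ravel(s['tvec']))@Rm
    P[d==0]=np.nan
    return P
E
python3 - <<'E'
from h import *
print(manip.sense())
for n in('scene','top'):
    s=snap(n); crop(s,0,0,512,384,1.5,f'pics/{n}0.png')
    Rm=cv2.Rodrigues(s['rvec'])[0];print(-Rm.T@np.ravel(s['tvec']),Rm[2],s['camera_matrix'][0,0])
E
```

```text
pics
{'t': 0.0, 'q': array([-1.47450316e+00,  5.28482730e-01,  1.43388717e+00,  2.02923337e-05,
        1.18137740e+00, -1.78493509e-01]), 'qd': array([ 5.82617883e-04,  8.72914209e-05, -1.11703093e-03,  1.10589136e-04,
        5.37498962e-04,  5.54355628e-04]), 'tau': array([ 2.60504257e-04, -4.42353702e+01, -1.78023756e+01, -3.21601046e-04,
        8.39369459e-03,  9.74442031e-06]), 'tcp_pos': array([ 0.16956094, -0.60086869,  0.2473282 ]), 'tool_rot': array([-0.0968057 ,  0.7012041 , -0.69968237,  0.09688156]), 'force': array([ 0.70271872,  0.28015129, -0.04774773]), 'ft_torque': array([ 0.00353029, -0.00685563,  0.05548274]), 'finger_gap': 1.0001782197046662}
[1.49600075 0.10926511 1.01252986] [-0.77513352 -0.06490958 -0.62845427] 427.84002043263445
[0.25316473 0.02858744 1.76784138] [ 0.15282474 -0.01465226 -0.98814468] 456.0763998967712
```

View pics/scene0.png

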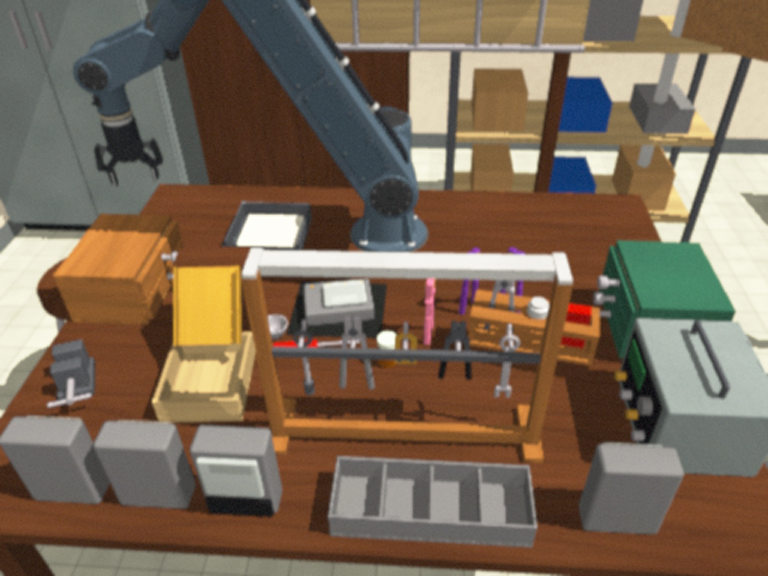

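View pics/top0.png

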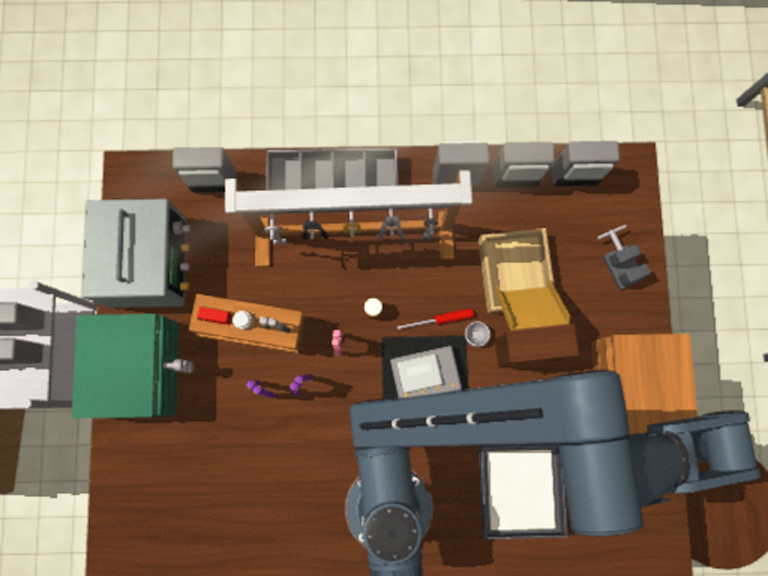

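```bash
python3 - <<'E'
from h import *
s=load('scene');crop(s,160,150,410,310,3.2,'pics/s1.png')
t=load('top');crop(t,120,100,390,270,2.9,'pics/t1.png')
P=cloud(t);Q=cloud(s)
# strip light top
for n,C in(('top',P),('scene',Q)):
    m=(C[...,2]>0.395)&(C[...,2]<0.425)&(C[...,0]>0.5)&(C[...,0]<0.95)&(abs(C[...,1])<0.5)
    X=C[m];print(n,m.sum(),np.median(X,0))
    r=cv2.minAreaRect(X[:,:2].astype(np.float32));print(r,cv2.boxPoints(r))
    m=(C[...,2]>0.115)&(C[...,2]<0.135)&(C[...,0]>0.3)&(C[...,0]<0.7)&(C[...,1]>0.1)&(C[...,1]<0.6)
    X=C[m];r=cv2.minAreaRect(X[:,:2].astype(np.float32));print('stand',m.sum(),r,cv2.boxPoints(r))
    m=(C[...,2]>0.18)&(C[...,2]<0.198)&(C[...,0]>0.3)&(C[...,0]<0.7)&(C[...,1]>-0.6)&(C[...,1]<-0.1)
    X=C[m];r=cv2.minAreaRect(X[:,:2].astype(np.float32));print('walnut',m.sum(),r,cv2.boxPoints(r))
E
```

```text
top 2413 [0.67929012 0.07724678 0.40964392]
((0.6927158236503601, 0.07454253733158112), (0.07280314713716507, 0.5072197318077087), 1.2714552879333496) [[ 0.6506958   0.32728222]
 [ 0.6619506  -0.17981261]
 [ 0.73473585 -0.17819715]
 [ 0.72348106  0.32889768]]
stand 1558 ((0.5012515783309937, 0.3570459187030792), (0.39851003885269165, 0.4828236401081085), 0.46419134736061096) [[0.30004728 0.59683555]
 [0.3039589  0.11402775]
 [0.7024559  0.11725628]
 [0.69854426 0.6000641 ]]
walnut 1093 ((0.5225335359573364, -0.2892974019050598), (0.43153709173202515, 0.1799917072057724), 29.035146713256836) [[ 0.2902032  -0.31533444]
 [ 0.37756145 -0.4727052 ]
 [ 0.75486386 -0.26326036]
 [ 0.6675056  -0.10588962]]
scene 3305 [0.69050979 0.08100642 0.40788071]
((0.6933665871620178, 0.07467128336429596), (0.0745551735162735, 0.5076867341995239), 1.5533502101898193) [[ 0.6492216   0.32741085]
 [ 0.66298383 -0.18008931]
 [ 0.7375116  -0.17806828]
 [ 0.72374934  0.3294319 ]]
stand 1528 ((0.5474096536636353, 0.35751786828041077), (0.37822583317756653, 0.4931531250476837), 15.871589660644531) [[0.29807198 0.5429752 ]
 [0.4329406  0.06862251]
 [0.7967473  0.17206055]
 [0.6618787  0.6464132 ]]
walnut 823 ((0.40850186347961426, -0.36172688007354736), (0.11887036263942719, 0.1610267609357834), 4.1483354568481445) [[ 0.34339815 -0.2857239 ]
 [ 0.35504663 -0.4463288 ]
 [ 0.47360557 -0.43772987]
 [ 0.4619571  -0.27712497]]
```

View pics/s1.png

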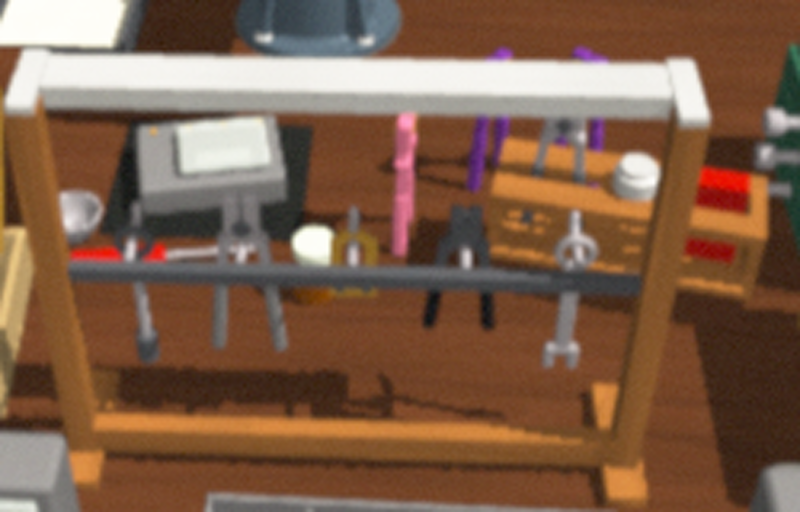

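View pics/t1.png

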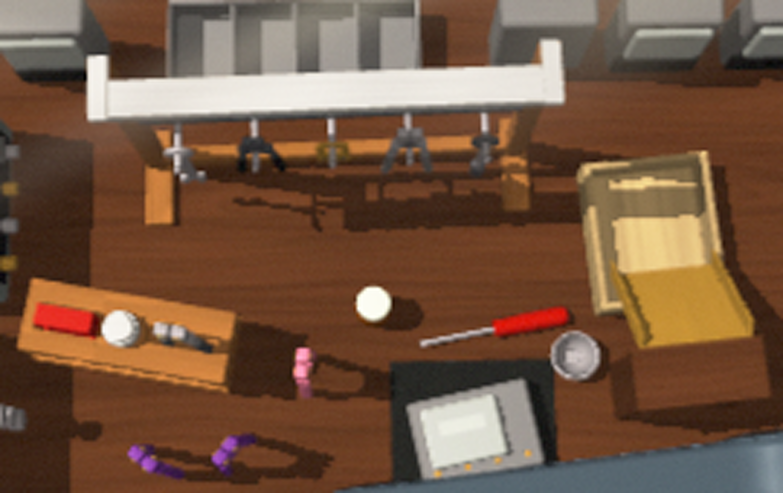

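```bash
python3 - <<'E'
from h import *
s=load('scene');t=load('top');P=cloud(t);Q=cloud(s)
def line(X,nm):
    a=np.polyfit(X[:,1],X[:,0],1);r=X[:,0]-np.polyval(a,X[:,1]);k=abs(r)<3*np.median(abs(r))+1e-4
    a=np.polyfit(X[k,1],X[k,0],1);print(nm,len(X),'slope',a[0],'x at y=.075',np.polyval(a,.075),'sd',(X[k,0]-np.polyval(a,X[k,1])).std(),'z',X[:,2].min(),X[:,2].max())
# rail rear face from scene
m=(Q[...,2]>0.222)&(Q[...,2]<0.236)&(Q[...,0]>0.69)&(Q[...,0]<0.78)&(Q[...,1]>-.15)&(Q[...,1]<.30)
line(Q[m],'rail rear scene')
# rail top via scene: z>0.2365
# light front/top edges top
for nm,C in(('top',P),('scene',Q)):
    m=(C[...,2]>0.40)&(C[...,2]<0.42)&(C[...,0]>0.6)&(C[...,0]<0.8)&(C[...,1]>-.14)&(C[...,1]<.29)
    X=C[m];ys=np.round(X[:,1]/.02);
    lo=np.array([X[ys==k][:,:].min(0)[0] for k in np.unique(ys)]);hi=np.array([X[ys==k].max(0)[0] for k in np.unique(ys)]);yy=np.unique(ys)*.02
    print(nm,'front',np.polyfit(yy,lo,1),'rear',np.polyfit(yy,hi,1),'mid@.075',np.polyval(np.polyfit(yy,(lo+hi)/2,1),.075), X[:,2].mean())
# stand
for nm,C in(('top',P),('scene',Q)):
    m=(C[...,2]>0.117)&(C[...,2]<0.133)&(C[...,0]>0.36)&(C[...,0]<0.60)&(C[...,1]>0.12)&(C[...,1]<0.5)
    n,l,st,c=cv2.connectedComponentsWithStats(m.astype(np.uint8));k=1+np.argmax(st[1:,4])
    X=C[l==k];r=cv2.minAreaRect(X[:,:2].astype(np.float32));print('stand',nm,len(X),r,cv2.boxPoints(r).round(4).tolist(),X[:,2].mean())
m=(P[...,2]>0.185)&(P[...,2]<0.196)&(P[...,0]>0.3)&(P[...,0]<0.55)&(P[...,1]>-.5)&(P[...,1]<-.1)
n,l,st,c=cv2.connectedComponentsWithStats(m.astype(np.uint8))
for k in range(1,n):
  if st[k,4]>80:
    X=P[l==k];r=cv2.minAreaRect(X[:,:2].astype(np.float32));print('w',st[k],r,cv2.boxPoints(r).round(4).tolist(),X[:,2].mean())
E
```

```text
rail rear scene 1064 slope -0.02299755708598446 x at y=.075 0.7129064204701793 sd 0.004204822757657346 z 0.2220162588634899 0.23599075070671766
top front [-0.01926724  0.6605714 ] rear [-0.0200778   0.70166096] mid@.075 0.6796407395012145 0.4095069121095879
scene front [-0.02412367  0.66075849] rear [-0.02086416  0.70400073] mid@.075 0.6806925640777823 0.4073931992104848
stand top 1249 ((0.46406635642051697, 0.3386751413345337), (0.26190856099128723, 0.09048756211996078), 79.18299102783203) [[0.39500001072883606, 0.21850000321865082], [0.4839000105857849, 0.20160000026226044], [0.5331000089645386, 0.45879998803138733], [0.4442000091075897, 0.4758000075817108]] 0.12465584352822075
stand scene 739 ((0.4542756676673889, 0.28465789556503296), (0.15385398268699646, 0.09810794144868851), 78.71294403076172) [[0.3910999894142151, 0.21879999339580536], [0.48730000853538513, 0.1995999962091446], [0.5174000263214111, 0.3504999876022339], [0.4212000072002411, 0.36970001459121704]] 0.12303598645494741
w [337 211  49  31 910] ((0.39797791838645935, -0.35995516180992126), (0.08968915045261383, 0.16190825402736664), 5.292721271514893) [[0.3458999991416931, -0.28349998593330383], [0.36079999804496765, -0.4447000026702881], [0.45010000467300415, -0.43639999628067017], [0.4352000057697296, -0.2752000093460083]] 0.1902157039052874
```

```bash
cat >> h.py <<'E'
def frame(x,y,yaw): 
    c,s=np.cos(yaw),np.sin(yaw)
    return lambda p:(np.array(p,float)@np.array([[c,s,0],[-s,c,0],[0,0,1]])+[x,y,0])
RACK=frame(.7025,.0745,.022); STAND=frame(.4641,.3387,-.1885); CHUTE=frame(.4281,-.3572,.0925)
def over(s,segs,u0,v0,u1,v1,k,fn):
    im=cv2.cvtColor(s['frame'],cv2.COLOR_RGB2BGR)[v0:v1,u0:u1]
    im=cv2.resize(im,None,fx=k,fy=k,interpolation=cv2.INTER_CUBIC)
    for a,c in segs:
        q=((proj(s,a)+.5-[u0,v0])*k-.5)
        cv2.polylines(im,[np.round(q*8).astype(np.int32)],False,c,1,cv2.LINE_AA,3)
    cv2.imwrite(fn,im)
def model(rack=RACK,stand=STAND):
    G=(0,255,0);C=(255,255,0);S=[]
    for j in range(-2,3):
        y=.092*j; S.append((rack([[0,y,.23],[-.060,y,.23],[-.060,y,.244]]),G))
    S.append((rack([[0,-.23,.237],[0,.23,.237]]),G)); S.append((rack([[-.044,-.23,.388],[-.044,.23,.388]]),C))
    T=[[-.036,-.02,.232],[-.036,-.02,.168],[-.036,.02,.168],[-.036,.02,.232]];S.append((rack(T),C))
    H=lambda x:stand([[x,-.089,.1855],[x,-.051,.1855],[x,-.051,.2235],[x,-.089,.2235],[x,-.089,.1855]])
    S+= [(H(-.0075),G),(H(.0075),C)]
    b=[[-.05,-.13,.125],[.05,-.13,.125],[.05,.13,.125],[-.05,.13,.125],[-.05,-.13,.125]];S.append((stand(b),C))
    b=[[-.075,-.065,.19],[0,-.065,.19],[0,.065,.19],[-.075,.065,.19]];S.append((CHUTE(b),C))
    S.append((CHUTE([[0,0,.19],[.03,0,.157],[.08,0,.19-.08*np.tan(np.radians(48))]]),G))
    return S
E
python3 - <<'E'
from h import *
s=load('scene');t=load('top')
over(s,model(),160,150,410,310,3.2,'pics/s2.png');over(t,model(),120,100,390,270,2.9,'pics/t2.png')
P=cloud(t)
# object heights
for nm,(u,v) in dict(purple1=(150,460),purple2=(235,450),pink=(303,370),white=(374,303),bowl=(575,355),house=(122,328),scale=(470,420)).items():
    u=u/2.9+120;v=v/2.9+100;a=P[int(v)-4:int(v)+5,int(u)-4:int(u)+5].reshape(-1,3);i=np.nanargmax(a[:,2]);print(nm,a[i].round(3))
E
```

```text
purple1 [0.291 0.303 0.175]
purple2 [0.32  0.203 0.174]
pink [0.398 0.115 0.174]
white [0.499 0.015 0.079]
bowl [ 0.446 -0.254  0.026]
house [0.475 0.342 0.161]
scale [ 0.333 -0.108  0.068]
```

View pics/s2.png

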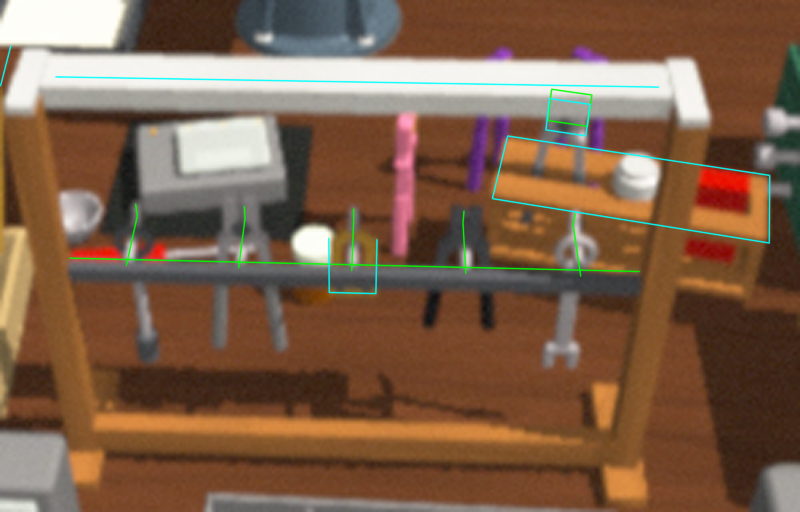

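View pics/t2.png

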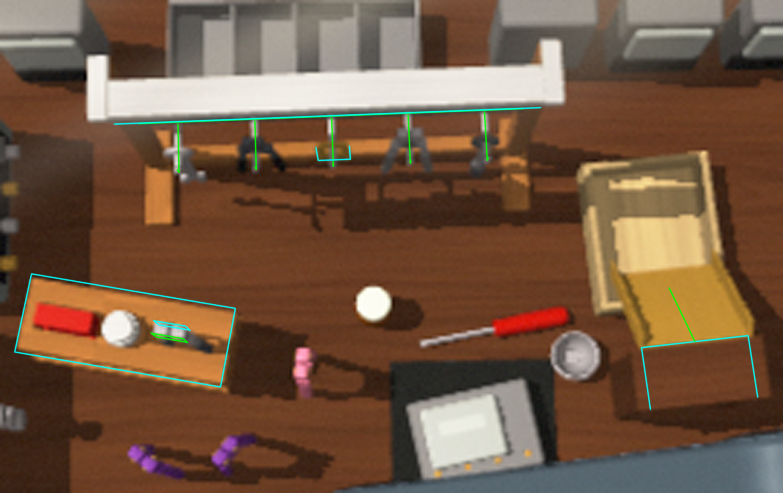

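```bash
python3 - <<'E'
from h import *
s=load('scene');t=load('top')
over(t,model(),120,190,210,240,8,'pics/t3.png');over(t,[],120,190,210,240,8,'pics/t3b.png')
over(t,model(),200,130,270,165,10,'pics/t4.png')
over(s,model(),315,160,405,240,7,'pics/s3.png')
a=cv2.imread('pics/t3.png');b=cv2.imread('pics/t3b.png')
cv2.imwrite('pics/t3c.png',cv2.resize(np.vstack([a,b]),None,fx=.75,fy=.75))
E
```

```text
(no output)
```

View pics/t3c.png

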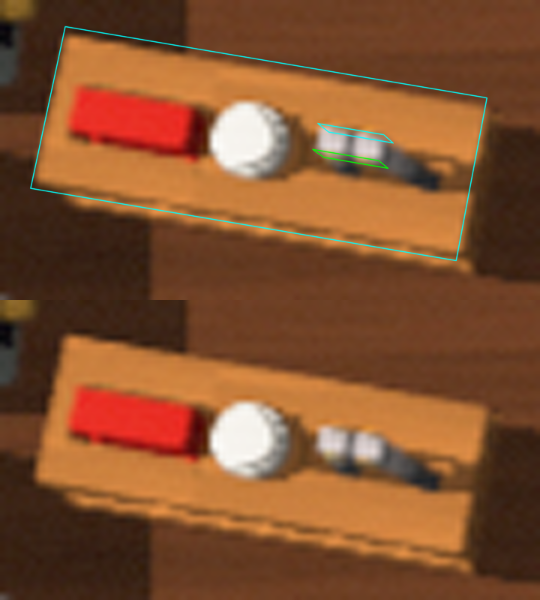

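View pics/t4.png

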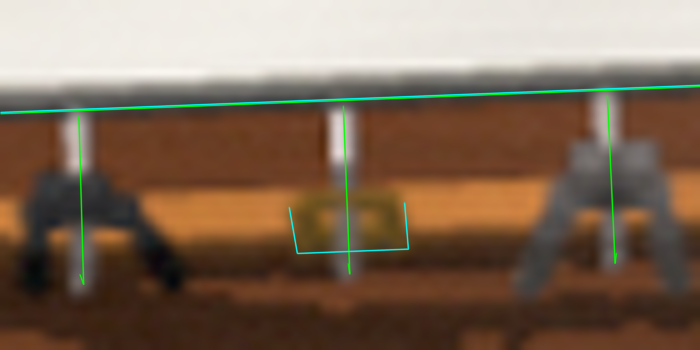

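View pics/s3.png

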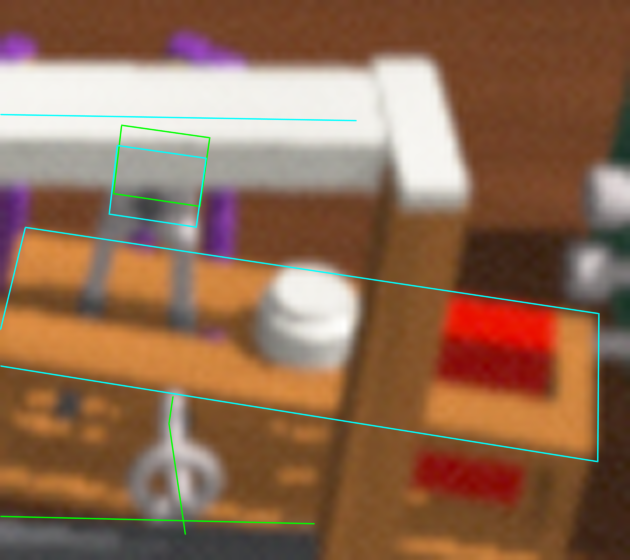

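```bash
python3 - <<'E'
from h import *
s=load('scene');t=load('top')
print('model head top px in top', (proj(t,STAND([0,-.07,.2235]))[0]-[120,190]+.5)*6)
for nm,S in(('top',t),('scene',s)):
    C=cloud(S)
    m=(C[...,2]>.188)&(C[...,2]<.24)&(abs(C[...,0]-.451)<.05)&(abs(C[...,1]-.27)<.05)
    X=C[m];print(nm,len(X));
    if len(X)>5:
        r=cv2.minAreaRect(X[:,:2].astype(np.float32));print(X.min(0),X.max(0),np.median(X,0),r,)
# tally in scene by colour & mask points on rack
C=cloud(s)
m=(abs(C[...,1]-.074)<.035)&(abs(C[...,0]-.6665)<.02)&(C[...,2]>.238)&(C[...,2]<.26)
X=C[m];print(len(X),X.round(3).tolist() if len(X)<80 else (X.min(0),X.max(0)))
C=cloud(t)
m=(abs(C[...,1]-.074)<.06)&(abs(C[...,0]-.6665)<.04)&(C[...,2]>.15)&(C[...,2]<.27)
X=C[m];print(len(X),X.min(0),X.max(0),np.median(X,0))
sub=X[X[:,2]>.236];print(sub.round(3).tolist())
st=manip.sense();r=R.from_quat(st['tool_rot']);print(r.as_matrix().round(3))
E
```

```text
model head top px in top [348.23310052 142.03209026]
top 65
[0.43878576 0.24978981 0.18998737] [0.45919561 0.28583236 0.2307632 ] [0.44851331 0.2672186  0.22119419] ((0.44930344820022583, 0.2684544622898102), (0.036787938326597214, 0.017680808901786804), 80.24887084960938)
scene 48
[0.4488797  0.24882751 0.18850828] [0.46580201 0.28567402 0.20562983] [0.45851976 0.26944646 0.19524093] ((0.4582741856575012, 0.26633667945861816), (0.03690490871667862, 0.012161660939455032), 77.31513977050781)
6 [[0.667, 0.066, 0.24], [0.666, 0.082, 0.24], [0.67, 0.064, 0.238], [0.672, 0.069, 0.241], [0.669, 0.08, 0.238], [0.669, 0.082, 0.239]]
131 [0.63982195 0.01474753 0.16387816] [0.70648023 0.13270203 0.24518495] [0.66891514 0.07724133 0.23210891]
[[0.703, 0.101, 0.242], [0.704, 0.094, 0.239], [0.703, 0.091, 0.244], [0.704, 0.07, 0.237], [0.704, 0.063, 0.239], [0.704, 0.049, 0.236], [0.704, 0.015, 0.236], [0.701, 0.129, 0.238], [0.697, 0.077, 0.237], [0.69, 0.077, 0.239], [0.687, 0.077, 0.236], [0.682, 0.074, 0.239], [0.669, 0.091, 0.238], [0.668, 0.088, 0.24], [0.668, 0.084, 0.239], [0.667, 0.081, 0.244], [0.669, 0.078, 0.236], [0.668, 0.067, 0.239], [0.667, 0.064, 0.241], [0.665, 0.078, 0.239], [0.665, 0.064, 0.238], [0.662, 0.078, 0.237], [0.646, 0.074, 0.244], [0.647, 0.071, 0.237], [0.642, 0.078, 0.243], [0.642, 0.074, 0.245], [0.644, 0.071, 0.238], [0.64, 0.075, 0.239]]
[[-0.962 -0.     0.271]
 [-0.271  0.002 -0.962]
 [-0.    -1.    -0.002]]
```

```bash
cat >> h.py <<'E'
def pose(g,yaw,lean,back=0.):
    """grasp point g (2mm behind TCP), yaw, lean deg"""
    L=np.radians(lean);c,s=np.cos(yaw),np.sin(yaw)
    y=np.array([np.sin(L)*c,np.sin(L)*s,-np.cos(L)]);z=np.array([s,-c,0]);x=np.cross(y,z)
    return np.array(g)+(.002-back)*y, R.from_matrix(np.stack([x,y,z],1))
def cmd(p,q,cur=None):
    if cur is None:
        st=manip.sense();cur=(st['tcp_pos'],R.from_quat(st['tool_rot']))
    d=cur[1].inv().apply(p-cur[0])*100; rv=(cur[1].inv()*q).as_rotvec()
    print('row',d.round(2).tolist(),rv.round(3).tolist(),'dist mm',round(np.linalg.norm(d)*10,1),'deg',round(np.degrees(np.linalg.norm(rv)),1))
def where(yaw=0.022):
    st=manip.sense();r=R.from_quat(st['tool_rot']);y=r.as_matrix()[:,1]
    print('t',round(st['t'],2),'grasp',(st['tcp_pos']-.002*y).round(4),'lean',np.degrees(np.arccos(-y[2])).round(1),'yaw',np.arctan2(*(-r.as_matrix()[:2,2]*[-1,1])[[0,1]]).round(3),'F',st['force'].round(1),'gap',round(st['finger_gap']*85.4,1),'q',st['q'].round(2))
E
python3 - <<'E'
from h import *
where()
cmd(*pose([.42,-.40,.40],-.3,20));cmd(*pose([.50,-.1,.36],-.1,35));cmd(*pose([.6665,.0745,.212],.022,38,.10))
E
```

```text
t 0.1 grasp [ 0.1696 -0.6009  0.2494] lean 0.1 yaw 0.275 F [ 0.5 -0.2 -0.2] gap 85.5 q [-1.47  0.53  1.43  0.    1.18 -0.18]
row [-29.62, -15.03, -12.53] [0.102, 0.569, 0.34] dist mm 355.0 deg 38.4
row [-45.51, -11.0, -39.23] [0.116, 0.362, 0.604] dist mm 610.8 deg 40.9
row [-60.32, -4.05, -53.04] [0.086, 0.243, 0.66] dist mm 804.2 deg 40.6
```

```bash
python3 -m handwheel '[-29,-15,-12,0,0.1,0.25,6, -29,-15,-12,0,0.1,0.25,6, -29,-15,-12,0,0.1,0.25,6, -29,-15,-12,0,0.1,0.25,6, -29,-15,-12,0,0.1,0.25,6, -29,-15,-12,0,0.1,0.25,6, -29,-15,-12,0,0.1,0.25,6, -29,-15,-12,0,0.1,0.25,6, -29,-15,-12,0,0.1,0.25,6, -35,-14,-25,0.05,0.2,0.45,6]' 40
python3 - <<'E'
from h import *
where()
cmd(*pose([.50,-.1,.36],.02,35));cmd(*pose([.6665,.0745,.212],.022,38,.10))
E
```

```text
t: 0.93
tcp_pos: [0.4285, -0.3726, 0.3994]
tool_rot: [0.087, 0.697, -0.691, 0.171]
force: [1.1, -0.6, 0.6]
finger_gap: 0.701
t 0.93 grasp [ 0.4278 -0.3726  0.4013] lean 21.0 yaw 0.119 F [ 1.1 -0.6  0.6] gap 59.9 q [-1.08  0.22  1.54  0.36  1.25  0.28]
row [-8.41, 7.25, -26.26] [0.035, 0.094, 0.243] dist mm 285.1 deg 15.1
row [-17.66, 17.98, -42.29] [0.036, 0.091, 0.296] dist mm 492.3 deg 17.9
```

```bash
python3 -m handwheel '[-8.4,7.2,-26,0.03,0.09,0.24,6, -8.4,7.2,-26,0.03,0.09,0.24,6, -8.4,7.2,-26,0.03,0.09,0.24,6, -8.4,7.2,-26,0.03,0.09,0.24,6, -8.4,7.2,-26,0.03,0.09,0.24,6, -8.4,7.2,-26,0.03,0.09,0.24,6, -17.5,17,-42,0.036,0.091,0.296,6, -17.5,17,-42,0.036,0.091,0.296,6, -17.5,17,-42,0.036,0.091,0.296,6, -17.5,17,-42,0.036,0.091,0.296,6]'
python3 - <<'E'
from h import *
where()
cmd(*pose([.6665,.0750,.212],.022,38,.10))
E
```

```text
t: 1.77
tcp_pos: [0.562, 0.0172, 0.3173]
tool_rot: [0.222, 0.677, -0.662, 0.233]
force: [-0.0, -1.7, -1.2]
finger_gap: 0.701
t 1.77 grasp [0.5608 0.0171 0.3189] lean 37.6 yaw 0.022 F [-0.  -1.7 -1.2] gap 59.9 q [-0.26  0.19  1.97  0.49  0.39  0.89]
row [-1.84, 5.05, -5.51] [0.011, -0.008, 0.007] dist mm 77.0 deg 0.9
```

```bash
python3 -m handwheel '[-1.8,5,-5.5,0.01,-0.01,0.01,6, -1.8,5,-5.5,0.01,-0.01,0.01,6, -1.8,5,-5.5,0.01,-0.01,0.01,6, -1.8,5,-5.5,0.01,-0.01,0.01,6]'
python3 - <<'E'
from h import *
where()
cmd(*pose([.6665,.0750,.212],.022,38))
for n in('scene','top'):snap(n)
over(load('scene'),[],220,150,330,260,6,'pics/s5.png');over(load('top'),[],180,110,290,190,7,'pics/t5.png')
E
```

```text
t: 2.1
tcp_pos: [0.6053, 0.0736, 0.288]
tool_rot: [0.22, 0.672, -0.666, 0.239]
force: [0.9, 0.1, -0.8]
finger_gap: 0.703
t 2.1 grasp [0.6041 0.0735 0.2896] lean 37.9 yaw 0.028 F [ 0.9  0.1 -0.8] gap 60.0 q [-0.1   0.31  1.9   0.28  0.28  1.2 ]
row [-0.15, 9.96, 0.03] [0.003, 0.005, 0.001] dist mm 99.6 deg 0.3
```

View pics/s5.png

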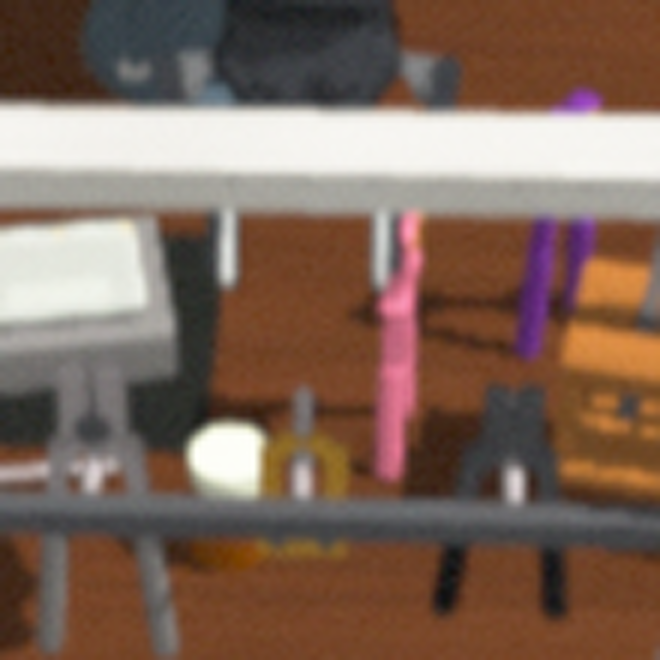

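View pics/t5.png

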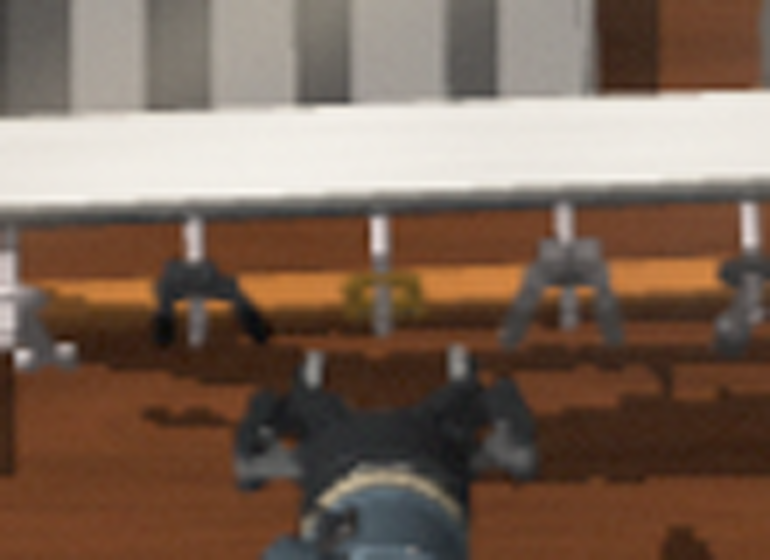

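```bash
python3 -m handwheel '[-0.1,3,0,0,0,0,6, -0.1,6,0,0,0,0,6, -0.1,8,0,0,0,0,6, -0.1,9,0,0,0,0,6, -0.15,9.9,0,0,0,0,6, -0.15,9.9,0,0,0,0,6, -0.15,9.9,0,0,0,0,6]'
python3 - <<'E'
from h import *
where()
for n in('scene','top'):snap(n)
over(load('scene'),[],220,150,330,260,6,'pics/s6.png');over(load('top'),[],180,110,290,190,7,'pics/t6.png')
E
```

```text
t: 2.78
tcp_pos: [0.6676, 0.0721, 0.2135]
tool_rot: [0.223, 0.671, -0.666, 0.239]
force: [0.5, 0.2, 0.6]
finger_gap: 0.701
t 2.78 grasp [0.6664 0.0721 0.2151] lean 38.1 yaw 0.023 F [0.5 0.2 0.6] gap 59.9 q [-0.09  0.51  1.83  0.46  0.15  1.03]
```

View pics/s6.png

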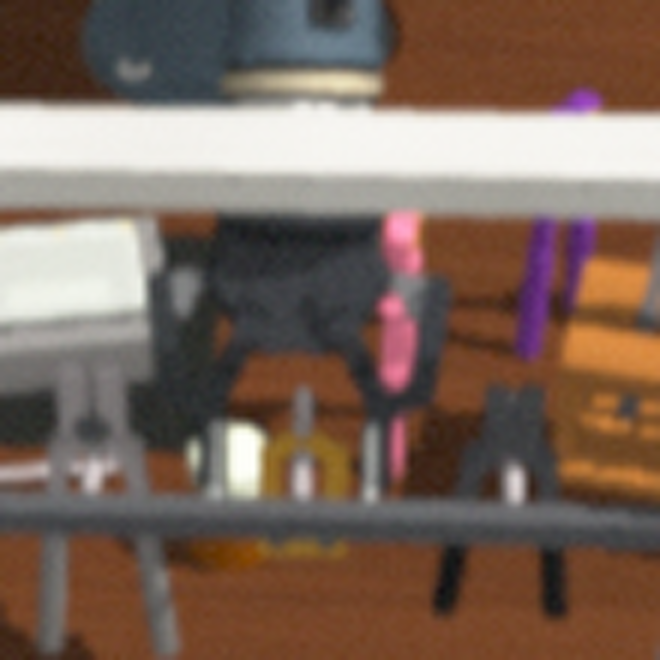

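View pics/t6.png

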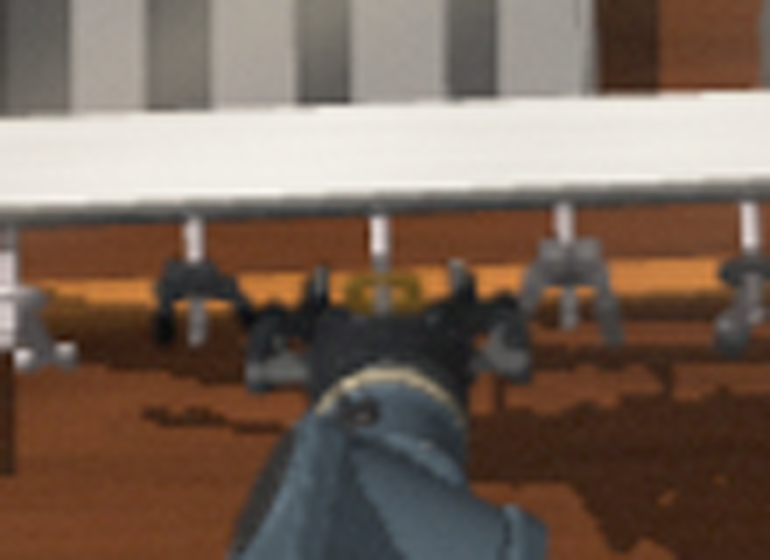

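```bash
python3 -m handwheel '[0,0,-0.25,0,0,0,6, 0,0,-0.25,0,0,0,6, 0,0,-0.25,0,0,0,5, 0,0,-0.25,0,0,0,4.4, 0,0,-0.25,0,0,0,3.5, 0,0,-0.25,0,0,0,3.5, 0,0,-0.25,0,0,0,3.5, 0,0,-0.25,0,0,0,3.5]' 40
python3 - <<'E'
from h import *
where()
st=manip.sense();r=R.from_quat(st['tool_rot'])
g=st['tcp_pos']-.002*r.as_matrix()[:,1]
p=pose(g+[0,0,.018],.022,38);cmd(*p)
p=pose(g+[-.02,0,.018],.022,38);cmd(*p)
p=pose(g+[-.07,-.0015,.018],.022,38);cmd(*p)
p=pose(g+[-.15,-.003,.08],.022,38);cmd(*p)
E
```

```text
t: 3.55
tcp_pos: [0.6678, 0.0755, 0.2132]
tool_rot: [0.223, 0.671, -0.666, 0.239]
force: [-2.0, 0.7, 2.3]
finger_gap: 0.453
t 3.55 grasp [0.6666 0.0755 0.2148] lean 38.2 yaw 0.024 F [-2.   0.7  2.3] gap 38.7 q [-0.08  0.51  1.83  0.44  0.15  1.05]
row [-1.11, -1.42, 0.0] [0.001, 0.002, -0.003] dist mm 18.0 deg 0.2
row [0.46, -2.65, -0.05] [0.001, 0.002, -0.003] dist mm 26.9 deg 0.2
row [4.39, -5.74, -0.02] [0.001, 0.002, -0.003] dist mm 72.3 deg 0.2
row [6.86, -15.56, -0.06] [0.001, 0.002, -0.003] dist mm 170.0 deg 0.2
```

Gripped (38.7 ≈ 40 mm). Lift 18 mm, then look.

```bash
python3 -m handwheel '[-0.4,-0.5,0,0,0,0,3.5, -0.8,-1,0,0,0,0,3.5, -1.1,-1.4,0,0,0,0,3.5, -1.1,-1.4,0,0,0,0,3.5, -1.1,-1.4,0,0,0,0,3.5]'
python3 - <<'E'
from h import *
where()
for n in('scene','top'):snap(n)
over(load('scene'),[],220,150,330,260,6,'pics/s7.png')
E
```

```text
t: 3.97
tcp_pos: [0.6677, 0.0753, 0.2307]
tool_rot: [0.223, 0.671, -0.666, 0.239]
force: [-0.5, 0.0, -1.1]
finger_gap: 0.461
t 3.97 grasp [0.6664 0.0753 0.2323] lean 38.1 yaw 0.024 F [-0.5  0.  -1.1] gap 39.3 q [-0.08  0.48  1.82  0.34  0.19  1.15]
```

View pics/s7.png

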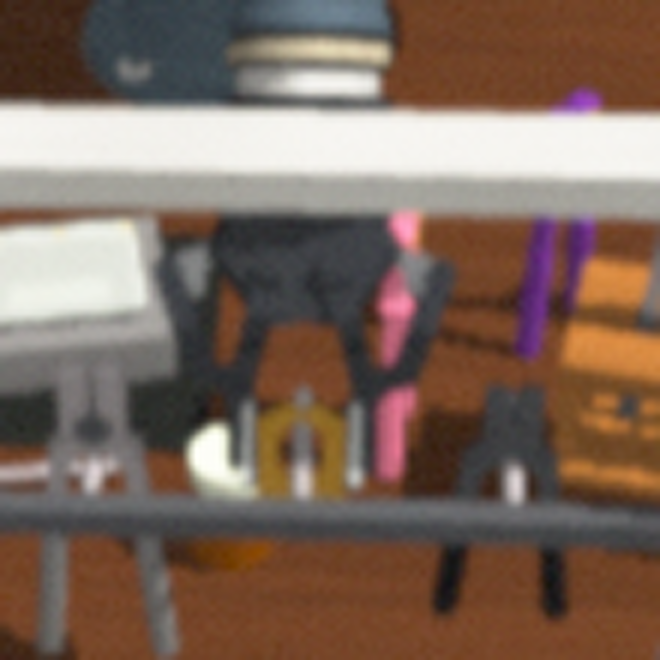

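```bash
python3 -m handwheel '[1.2,-0.93,0,0,0,0,3.5, 2.4,-1.86,0,0,0,0,3.5, 3.6,-2.8,0,0,0,0,3.5, 4.8,-3.7,0,0,0,0,3.5, 6,-4.7,0,0,0,0,3.5, 6,-8,0,0,0,0,3.5, 6.5,-10,0,0,0,0,3.5]'
python3 - <<'E'
from h import *
where()
for n in('scene','top'):snap(n)
over(load('scene'),[],180,100,330,260,4,'pics/s8.png')
g=CHUTE([.03,0,.157+.05]);print(g)
cmd(*pose([.50,-.1,.36],.02,38));cmd(*pose(g+[0,0,.10],.0925,40));cmd(*pose(g,.0925,43))
E
```

```text
t: 4.65
tcp_pos: [0.5541, 0.0725, 0.2686]
tool_rot: [0.223, 0.671, -0.666, 0.238]
force: [0.8, 0.1, -0.4]
finger_gap: 0.458
t 4.65 grasp [0.5529 0.0724 0.2702] lean 38.0 yaw 0.022 F [ 0.8  0.1 -0.4] gap 39.1 q [-0.11  0.28  2.04  0.47  0.18  1.  ]
[ 0.45797175 -0.35442896  0.207     ]
row [-1.04, -10.36, 17.17] [0.002, 0.004, -0.003] dist mm 200.8 deg 0.3
row [6.04, -9.16, 42.49] [-0.043, -0.052, 0.032] dist mm 438.9 deg 4.3
row [12.21, -1.29, 42.48] [-0.045, -0.051, 0.085] dist mm 442.2 deg 6.2
```

View pics/s8.png

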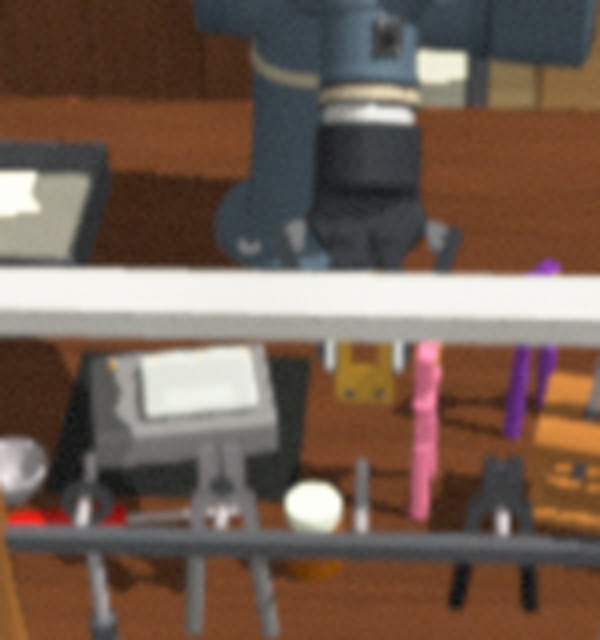

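```bash
python3 -m handwheel '[0,-8,8,0,0,0,3.5, 1,-9,14,0,0,0,3.5, 2,-9,18,0,0,0,3.5, 3,-9,22,-0.02,-0.02,0.02,3.5, 4,-9,26,-0.02,-0.02,0.02,3.5, 5,-9,30,-0.04,-0.05,0.03,3.5, 6,-9.2,42.5,-0.04,-0.05,0.03,3.5, 6,-9.2,42.5,-0.04,-0.05,0.03,3.5, 6,-9.2,42.5,-0.04,-0.05,0.03,3.5, 6,-9.2,42.5,-0.04,-0.05,0.03,3.5]'
python3 -m handwheel '[0,0,6,0,0,0,3.5, 0,0,6,0,0,0,3.5]'
python3 - <<'E'
from h import *
where()
for n in('scene','top'):snap(n)
over(load('scene'),[],80,60,230,280,3,'pics/s9.png')
over(load('top'),[],290,120,400,260,5,'pics/t9.png')
g=CHUTE([.03,0,.157+.05])
cmd(*pose(g+[0,0,.05],.0925,43));cmd(*pose(g,.0925,43))
E
```

```text
t: 5.58
tcp_pos: [0.4659, -0.3116, 0.3059]
tool_rot: [0.212, 0.674, -0.654, 0.27]
force: [0.8, -0.5, -0.7]
finger_gap: 0.456
t: 5.75
tcp_pos: [0.4718, -0.3761, 0.3061]
tool_rot: [0.213, 0.672, -0.656, 0.269]
force: [0.4, -1.0, -0.4]
finger_gap: 0.461
t 5.75 grasp [ 0.4705 -0.3762  0.3077] lean 39.9 yaw 0.081 F [ 0.4 -1.  -0.4] gap 39.4 q [-1.16  0.35  1.78  0.85  0.94 -0.16]
row [4.07, 3.16, -2.11] [-0.01, -0.004, 0.054] dist mm 55.7 deg 3.2
row [7.28, 6.99, -2.13] [-0.01, -0.004, 0.054] dist mm 103.2 deg 3.2
```

View pics/s9.png

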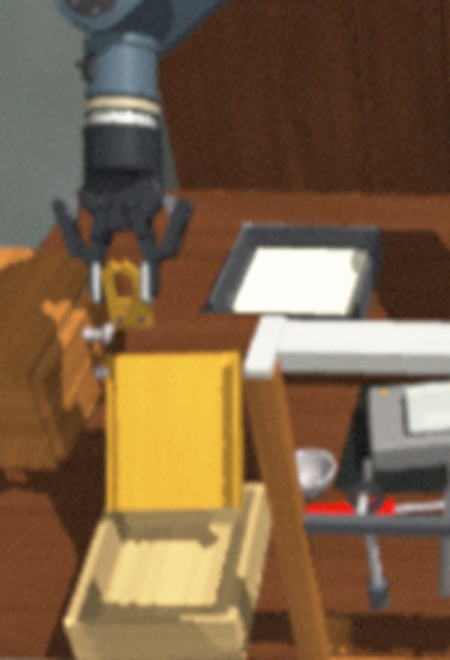

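View pics/t9.png

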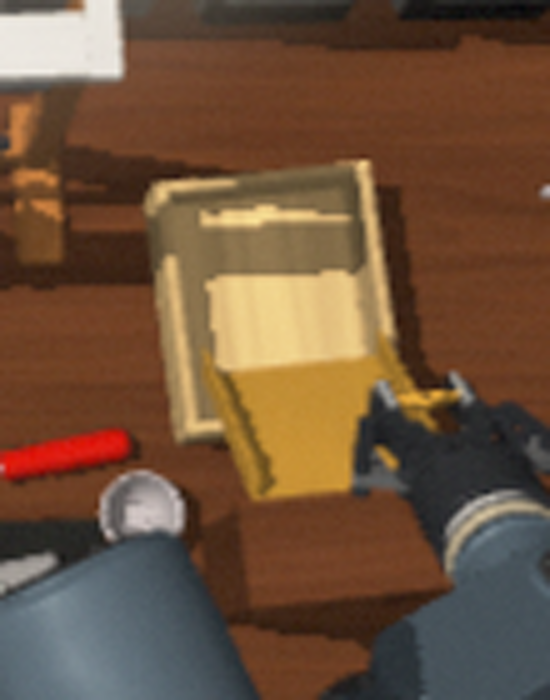

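```bash
python3 -m handwheel '[2,1.5,-2.1,0,0,0.05,3.5, 4,3.1,-2.1,-0.01,0,0.05,3.5, 5.5,5,-2.1,-0.01,0,0.05,3.5, 6.5,6,-2.1,-0.01,0,0.05,3.5, 7.2,6.9,-2.1,-0.01,0,0.05,3.5, 7.2,6.9,-2.1,-0.01,0,0.05,3.5]'
python3 - <<'E'
from h import *
where()
for n in('scene','top'):snap(n)
over(load('scene'),[],80,60,230,280,3,'pics/s10.png')
over(load('top'),[],290,120,400,260,5,'pics/t10.png')
E
```

```text
t: 6.35
tcp_pos: [0.4583, -0.3462, 0.2046]
tool_rot: [0.226, 0.674, -0.642, 0.286]
force: [-0.4, 1.1, 0.0]
finger_gap: 0.459
t 6.35 grasp [ 0.457  -0.3464  0.2061] lean 42.6 yaw 0.095 F [-0.4  1.1  0. ] gap 39.2 q [-1.18  0.51  1.96  1.12  0.81 -0.57]
```

View pics/s10.png

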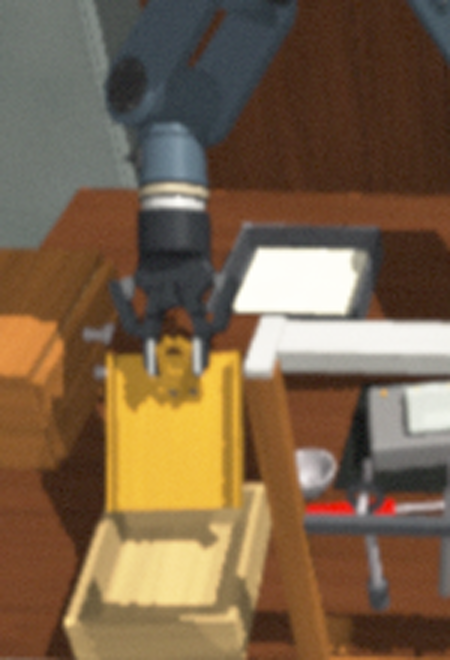

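View pics/t10.png

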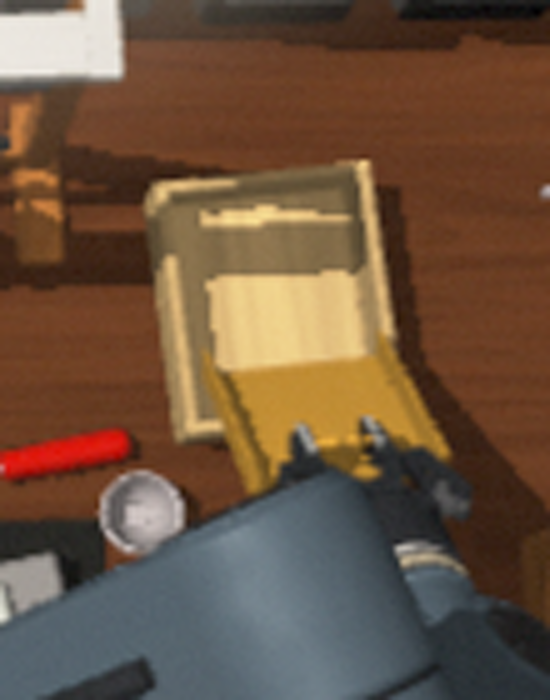

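```bash
python3 -m handwheel '[0.3,0.3,0,0,0,0,3.5, 0.3,0.3,0,0,0,0,6, 0.3,0.3,0,0,0,0,6, 0.3,0.3,0,0,0,0,6, 0.3,0.3,0,0,0,0,6, 0.3,0.3,0,0,0,0,6]'
python3 - <<'E'
from h import *
where()
for n in('scene','top'):snap(n)
over(load('scene'),[],80,60,230,280,3,'pics/s11.png')
E
```

```text
t: 6.95
tcp_pos: [0.4587, -0.3484, 0.2037]
tool_rot: [0.227, 0.672, -0.644, 0.288]
force: [-0.1, 0.8, 0.2]
finger_gap: 0.702
t 6.95 grasp [ 0.4574 -0.3485  0.2052] lean 42.7 yaw 0.094 F [-0.1  0.8  0.2] gap 60.0 q [-1.18  0.51  1.96  1.13  0.8  -0.58]
```

View pics/s11.png

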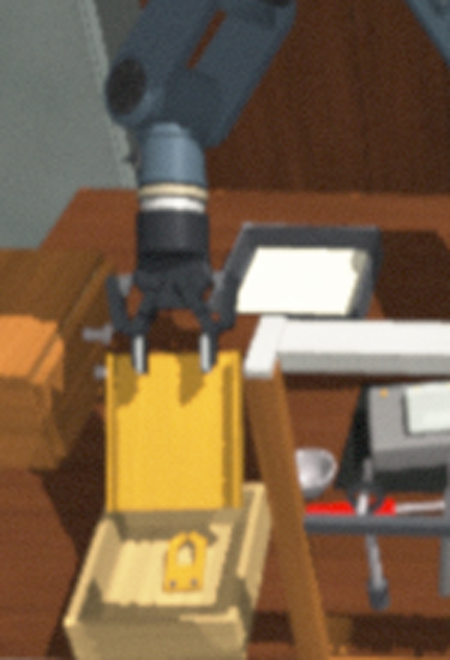

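```bash
python3 - <<'E'
from h import *
cmd(*pose([.45,-.34,.38],.09,40));cmd(*pose([.50,-.1,.38],.0,37));cmd(*pose([.46,.15,.36],-.15,36));cmd(*pose([.4495,.2685,.2055],-.185,36,.11))
E
```

```text
row [-11.38, -13.3, -1.02] [0.008, -0.001, -0.047] dist mm 175.3 deg 2.8
row [-16.59, -8.28, -24.43] [0.065, 0.069, -0.099] dist mm 306.7 deg 7.9
row [-13.93, -7.8, -49.67] [0.16, 0.185, -0.116] dist mm 521.7 deg 15.5
row [-4.91, -7.09, -63.3] [0.182, 0.212, -0.116] dist mm 638.9 deg 17.3
```

```bash
python3 -m handwheel '[-1,-4,0,0,0,0,6, -4,-7,0,0,0,0,6, -8,-10,-1,0,0,-0.03,6, -11.4,-13,-3,0.01,0,-0.05,6, -16.6,-9,-24,0.06,0.07,-0.1,6, -16.6,-9,-24,0.06,0.07,-0.1,6, -16.6,-9,-24,0.06,0.07,-0.1,6, -16.6,-9,-24,0.06,0.07,-0.1,6, -16.6,-9,-24,0.06,0.07,-0.1,6, -16.6,-9,-24,0.06,0.07,-0.1,6]'
python3 - <<'E'
from h import *
where()
cmd(*pose([.46,.15,.36],-.15,36));cmd(*pose([.4495,.2685,.2055],-.185,36,.11))
E
```

```text
t: 7.88
tcp_pos: [0.4959, -0.1005, 0.384]
tool_rot: [0.223, 0.674, -0.668, 0.225]
force: [-1.5, -0.4, -0.0]
finger_gap: 0.701
t 7.88 grasp [ 0.4947 -0.1005  0.3856] lean 36.9 yaw 0.005 F [-1.5 -0.4 -0. ] gap 59.9 q [-0.63  0.01  1.95  0.58  0.73  0.59]
row [4.32, 0.17, -25.03] [0.098, 0.121, -0.016] dist mm 254.0 deg 8.9
row [14.18, 1.07, -38.06] [0.119, 0.149, -0.016] dist mm 406.3 deg 10.9
```

```bash
python3 -m handwheel '[4.3,0.2,-25,0.1,0.12,-0.01,6, 4.3,0.2,-25,0.1,0.12,-0.01,6, 4.3,0.2,-25,0.1,0.12,-0.01,6, 4.3,0.2,-25,0.1,0.12,-0.01,6, 4.3,0.2,-25,0.1,0.12,-0.01,6, 4.3,0.2,-25,0.1,0.12,-0.01,6, 14,1,-38,0.12,0.15,-0.01,6, 14,1,-38,0.12,0.15,-0.01,6, 14,1,-38,0.12,0.15,-0.01,6, 14,1,-38,0.12,0.15,-0.01,6]'
python3 -m handwheel '[0,0,0,0,0,0,6]'
python3 - <<'E'
from h import *
where()
for n in('scene','top'):snap(n)
over(load('scene'),[],280,80,420,240,4,'pics/s12.png')
over(load('top'),[],110,170,240,270,6,'pics/t12.png')
cmd(*pose([.4495,.2685,.2055],-.185,36,.11));cmd(*pose([.4495,.2685,.2055],-.185,36,.0))
E
```

```text
t: 8.72
tcp_pos: [0.4379, 0.1505, 0.3327]
tool_rot: [-0.283, -0.648, 0.69, -0.155]
force: [0.3, -0.9, -0.4]
finger_gap: 0.703
t: 8.8
tcp_pos: [0.4354, 0.1532, 0.3307]
tool_rot: [-0.279, -0.649, 0.691, -0.156]
force: [-0.9, 0.8, 0.6]
finger_gap: 0.701
t 8.8 grasp [0.4342 0.1534 0.3323] lean 36.0 yaw -0.184 F [-0.9  0.8  0.6] gap 59.8 q [ 0.25  0.07  2.06 -0.55  0.5   2.42]
row [8.25, -1.18, -11.8] [-0.003, 0.001, -0.002] dist mm 144.5 deg 0.2
row [8.27, 9.82, -11.83] [-0.003, 0.001, -0.002] dist mm 174.6 deg 0.2
```

View pics/s12.png

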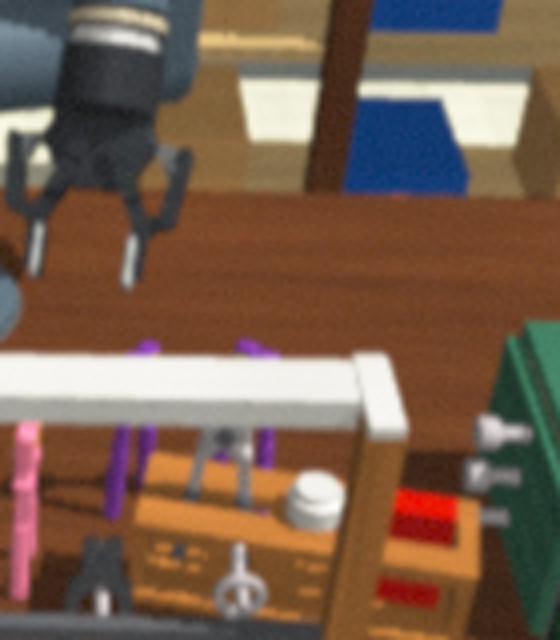

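View pics/t12.png

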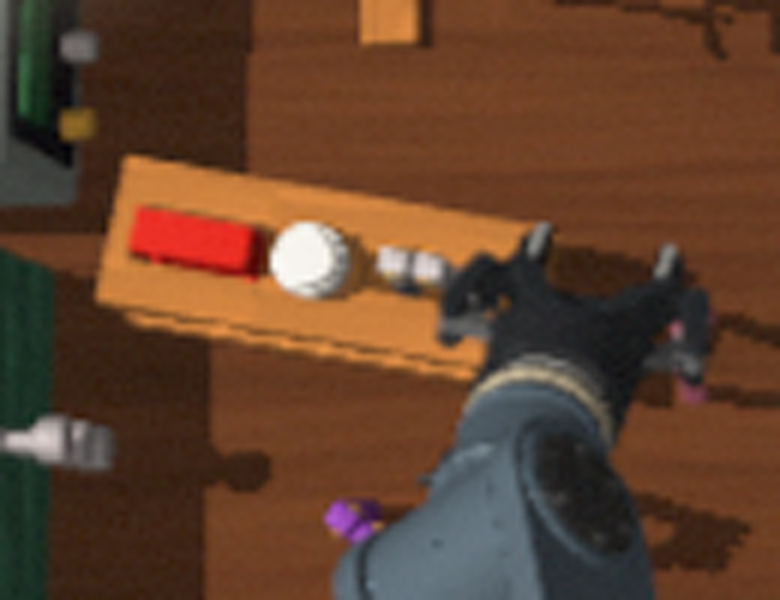

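```bash
cat > kin.py <<'E'
import numpy as np
from scipy.spatial.transform import Rotation as R
from scipy.optimize import least_squares
from h import pose
# q, grasp, lean deg, yaw
D=[([-1.47450316,.52848273,1.43388717,0,1.1813774,-.17849],[.16956,-.60087,.24933],.1,.275),
([-1.08,.22,1.54,.36,1.25,.28],[.4278,-.3726,.4013],21.0,.119),
([-.26,.19,1.97,.49,.39,.89],[.5608,.0171,.3189],37.6,.022),
([-.10,.31,1.9,.28,.28,1.2],[.6041,.0735,.2896],37.9,.028),
([-.09,.51,1.83,.46,.15,1.03],[.6664,.0721,.2151],38.1,.023),
([-1.16,.35,1.78,.85,.94,-.16],[.4705,-.3762,.3077],39.9,.081),
([-1.18,.51,1.96,1.12,.81,-.57],[.457,-.3464,.2061],42.6,.095),
([-.63,.01,1.95,.58,.73,.59],[.4947,-.1005,.3856],36.9,.005),
([.25,.07,2.06,-.55,.5,2.42],[.4342,.1534,.3323],36.0,-.184)]
def fk(q,k):
    a1,d1,L2,a3,L3,d6=k[:6]
    Y=lambda a:R.from_euler('y',a);Z=lambda a:R.from_euler('z',a)
    B=Z(q[0]);A=B*Y(q[1]);C=A*Y(q[2]);W=C*Z(q[3])*Y(q[4])
    p=B.apply([a1,0,d1])+A.apply([0,0,L2])+C.apply([a3,0,L3])+W.apply([0,0,d6])
    return p,W*Z(q[5])
def tool(q,k):
    p,r=fk(q,k);return p,r*R.from_euler('z',k[6])*R.from_matrix(np.array([[1,0,0],[0,0,-1],[0,1,0]]).T)
E
cat > fit.py <<'E'
from kin import *
def res(k):
    o=[]
    for q,g,l,y in D:
        p,r=tool(q,k);P,Rt=pose(g,y,l);P=np.array(g)
        o+=list((p-P)*1000)
        o+=list((Rt.inv()*r).as_rotvec()*100)
    return o
best=None
for off in np.arange(-3,3.2,.7):
    s=least_squares(res,[0,.3,.5,0,.5,.2,off],loss='soft_l1')
    if best is None or s.cost<best.cost:best=s
print(best.x.round(4),best.cost);print(np.array(res(best.x)).reshape(-1,6).round(1))
np.save('k.npy',best.x)
E
python3 fit.py
```

```text
[-0.1242  0.3775  0.7645  0.2139  0.4594  0.4705 -1.5731] 3741.370438499719
[[-1.116e+02  4.000e-01 -5.530e+01  3.139e+02 -2.000e-01  3.000e-01]
 [-4.360e+01 -1.260e+01 -1.260e+01 -3.130e+02 -8.000e-01 -7.000e-01]
 [-5.000e-01 -7.900e+01  3.100e+00  3.132e+02 -2.000e-01 -2.000e-01]
 [ 3.480e+01 -1.015e+02  1.000e-01 -3.139e+02 -7.000e-01 -4.000e-01]
 [ 5.420e+01 -1.058e+02 -1.260e+01 -3.138e+02 -8.000e-01  2.000e-01]
 [-2.700e+00  1.700e+01  3.000e+00 -3.133e+02 -6.000e-01  3.000e-01]
 [-8.000e-01  4.430e+01 -6.000e-01  3.126e+02 -0.000e+00 -1.000e+00]
 [-2.800e+01 -2.700e+01  8.200e+00  3.131e+02  2.000e-01 -8.000e-01]
 [ 3.410e+01 -1.555e+02  6.000e-01 -3.136e+02  8.000e-01 -1.100e+00]]
```

```bash
sed -i 's/\.T)$/)/; s/R.from_matrix(np.array(\[\[1,0,0\],\[0,0,-1\],\[0,1,0\]\]))/R.from_euler("x",-90,degrees=True)/' kin.py
sed -i 's/B.apply(\[a1,0,d1\])/B.apply([a1,k[7],d1])/' kin.py; sed -i 's/,off\]/,off,.1]/' fit.py; tail -3 kin.py; python3 fit.py
```

```text
return p,W*Z(q[5])
def tool(q,k):
    p,r=fk(q,k);return p,r*R.from_euler('z',k[6])*R.from_euler("x",-90,degrees=True)
[ 0.0054  0.2719  0.5841  0.113   0.387   0.275  -1.5731  0.1113] 2830.3124228393413
[[ 3.000e-01  6.000e-01 -2.000e-01  3.139e+02 -2.000e-01  3.000e-01]
 [ 1.700e+00  2.000e-01  6.000e-01 -3.130e+02 -8.000e-01 -7.000e-01]
 [-2.700e+00  6.000e-01 -5.000e-01  3.132e+02 -2.000e-01 -2.000e-01]
 [ 1.400e+00 -1.200e+00  7.000e-01 -3.139e+02 -7.000e-01 -4.000e-01]
 [ 2.200e+00 -2.300e+00  6.000e-01 -3.138e+02 -8.000e-01  2.000e-01]
 [-2.400e+00 -1.800e+00  1.400e+00 -3.133e+02 -6.000e-01  3.000e-01]
 [-5.000e-01  1.400e+00 -2.000e-01  3.126e+02 -0.000e+00 -1.000e+00]
 [-0.000e+00  2.000e+00 -8.000e-01  3.131e+02  2.000e-01 -8.000e-01]
 [ 3.000e-01  1.300e+00 -2.200e+00 -3.136e+02  8.000e-01 -1.100e+00]]
```

```bash
sed -i 's/-90,degrees/90,degrees/' kin.py; python3 fit.py|head -1
cat >> kin.py <<'E'
LO=np.array([-3.08,-.75,.22,-1.43,0,-2.85]);HI=np.array([3.08,2.2,2.44,4.57,2.65,2.85])
def ik(g,yaw,lean,back=0,flip=False,q0=None):
    k=np.load('k.npy');P,Rt=pose(g,yaw,lean,back+.002)
    if flip: Rt=Rt*R.from_euler('y',np.pi)
    f=lambda q:(lambda pr:np.r_[(pr[0]-P)*10,(Rt.inv()*pr[1]).as_rotvec()])(tool(q,k))
    b=None;rng=np.random.default_rng(0)
    for i in range(12):
        s0=(np.array(q0) if (i==0 and q0 is not None) else np.array([rng.uniform(-1,1),.4,1.9,rng.uniform(-1.4,4.5),rng.uniform(.1,1),rng.uniform(-2.8,2.8)]))
        s=least_squares(f,np.clip(s0,LO+1e-3,HI-1e-3),bounds=(LO,HI))
        if b is None or s.cost<b.cost:b=s
        if b.cost<1e-8:break
    return b.x.round(2),b.cost
E
python3 - <<'E'
from kin import *
for lean in(28,32,36,40):
  for fl in(False,True):
    print(lean,fl,'grasp',*ik([.4495,.2685,.2055],-.185,lean,0,fl),'| pre',*ik([.4495,.2685,.2055],-.185,lean,.11,fl))
    print('     lift',*ik([.4495,.2685,.2855],-.185,lean,0,fl),'| hang',*ik([.6665,.0745,.260],.022,lean,0,fl),'| hangpre',*ik([.56,.0745,.29],.022,lean,0,fl))
E
```

```text
[0.0054 0.2719 0.5841 0.113  0.387  0.275  4.7101 0.1113] 20.23221318176485
28 False grasp [ 0.48  0.41  1.98 -0.71  0.46  2.83] 1.5492780970223393e-16 | pre [ 0.56  0.2   1.92 -0.51  0.71  2.66] 2.965212088594747e-26
     lift [ 0.48  0.27  1.89 -0.5   0.65  2.58] 1.0258465848778612e-30 | hang [-0.07  0.45  1.67  0.09  0.54  1.41] 1.560003254953661e-30 | hangpre [-0.09  0.26  1.88  0.11  0.52  1.38] 4.100136332730291e-30
28 True grasp [ 0.48  0.41  1.98 -0.71  0.46 -0.31] 4.782495557901745e-25 | pre [ 0.56  0.2   1.92 -0.51  0.71 -0.49] 1.0301057687093188e-21
     lift [ 0.48  0.27  1.89 -0.5   0.65 -0.56] 8.253065341745943e-21 | hang [-0.07  0.45  1.67  0.09  0.54 -1.73] 3.397370019611231e-20 | hangpre [-0.09  0.26  1.88  0.11  0.52 -1.76] 2.6355123754464233e-21
32 False grasp [ 0.48  0.41  1.99 -0.75  0.43  2.85] 0.001791724331792017 | pre [ 0.6   0.2   1.97 -0.66  0.66  2.82] 2.6451485778940213e-20
     lift [ 0.5   0.27  1.92 -0.64  0.6   2.73] 1.906285458954486e-30 | hang [-0.08  0.44  1.72  0.13  0.43  1.37] 1.6413442523016398e-25 | hangpre [-0.1   0.25  1.92  0.16  0.41  1.33
[... 1066 characters left out ...]
6e-30
40 False grasp [ 0.55  0.45  2.07 -1.43  0.45 -2.69] 4.855322055441614e-06 | pre [ 0.71  0.25  2.09 -1.18  0.61 -2.85] 0.002280858750920513
     lift [ 0.51  0.27  1.96 -0.78  0.54  2.85] 0.0033096078535739203 | hang [-0.08  0.44  1.81  0.33  0.21  1.16] 8.740351570115373e-30 | hangpre [-0.11  0.25  2.02  0.45  0.19  1.03] 4.681550508816493e-30
40 True grasp [ 0.55  0.45  2.07 -1.43  0.45  0.46] 4.855322055421865e-06 | pre [ 0.69  0.23  2.05 -1.01  0.62  0.09] 2.188006314301106e-23
     lift [ 0.55  0.29  1.99 -1.    0.54 -0.03] 8.54368490451025e-24 | hang [-0.08  0.44  1.81  0.33  0.21 -1.98] 4.0766330986751343e-23 | hangpre [-0.11  0.25  2.02  0.45  0.19 -2.11] 5.5821654249905185e-28
```

```bash
python3 -m handwheel '[0,-1,0,0,-1.2,0,6, 0,-1,0,0,-1.2,0,6, 0,-1,0,0,-1.2,0,6, 0,-1,0,0,-1.2,0,6, 0,-1,0,0,-1.2,0,6, 0,-1,0,0,-1.2,0,6, 0,-1,0,0,-1.2,0,6, 0,-1,0,0,-1.2,0,6, 0,-1,0,0,-1.2,0,6, 0,-1,0,0,-1.2,0,6]'
python3 -m handwheel '[0,0,0,0,-1.2,0,6, 0,0,0,0,-1.2,0,6, 0,0,0,0,-1.2,0,6, 0,0,0,0,-1.2,0,6, 0,0,0,0,-1.2,0,6, 0,0,0,0,-1.2,0,6, 0,0,0,0,-1.2,0,6, 0,0,0,0,-1.2,0,6, 0,0,0,0,-1.2,0,6, 0,0,0,0,-1.2,0,6]'
cat >> h.py <<'E'
def flip(pr): return pr[0],pr[1]*R.from_euler('y',np.pi)
E
python3 - <<'E'
from h import *
where()
cmd(*flip(pose([.4495,.2685,.2055],-.185,32,.11)))
E
```

```text
t: 9.73
tcp_pos: [0.4336, 0.149, 0.3414]
tool_rot: [0.158, -0.446, 0.73, -0.494]
force: [-0.2, 0.1, 0.2]
finger_gap: 0.7
t: 10.57
tcp_pos: [0.4335, 0.149, 0.3414]
tool_rot: [-0.542, 0.089, -0.513, 0.659]
force: [0.3, -0.2, -0.3]
finger_gap: 0.703
t 10.57 grasp [0.4324 0.1492 0.343 ] lean 36.2 yaw 2.318 F [ 0.3 -0.2 -0.3] gap 60.1 q [ 0.24  0.04  2.05 -0.53  0.52 -0.01]
row [-13.84, -0.25, 3.64] [-0.021, -0.742, 0.073] dist mm 143.2 deg 42.7
```

```bash
python3 -m handwheel '[0,-1,0,0,-0.74,0.03,6, -4,-1,1,0,-0.74,0.05,6, -8,-1,2,-0.02,-0.74,0.07,6, -12,-0.5,3,-0.02,-0.74,0.07,6, -13.8,-0.2,3.6,-0.02,-0.74,0.07,6, -13.8,-0.2,3.6,-0.02,-0.74,0.07,6, -13.8,-0.2,3.6,-0.02,-0.74,0.07,6, -13.8,-0.2,3.6,-0.02,-0.74,0.07,6]'
python3 -m handwheel '[0,0,0,0,0,0,6]'
python3 - <<'E'
from h import *
where()
for n in('scene','top'):snap(n)
over(load('scene'),[],280,80,420,240,4,'pics/s13.png')
over(load('top'),[],110,170,240,270,6,'pics/t13.png')
cmd(*flip(pose([.4495,.2685,.2055],-.185,32,.11)));cmd(*flip(pose([.4495,.2685,.2055],-.185,32)))
E
```

```text
t: 11.23
tcp_pos: [0.3938, 0.2794, 0.2967]
tool_rot: [0.693, 0.129, 0.261, -0.66]
force: [-0.5, -0.9, 0.7]
finger_gap: 0.702
t: 11.32
tcp_pos: [0.3934, 0.279, 0.2968]
tool_rot: [0.693, 0.129, 0.261, -0.66]
force: [-0.7, 1.1, 0.9]
finger_gap: 0.7
t 11.32 grasp [0.3924 0.2792 0.2985] lean 32.2 yaw 2.95 F [-0.7  1.1  0.9] gap 59.8 q [ 0.61  0.2   1.97 -0.66  0.66 -0.3 ]
row [0.02, -0.02, -0.01] [-0.002, -0.008, 0.003] dist mm 0.3 deg 0.5
row [-0.01, 10.98, -0.02] [-0.002, -0.008, 0.003] dist mm 109.8 deg 0.5
```

View pics/s13.png

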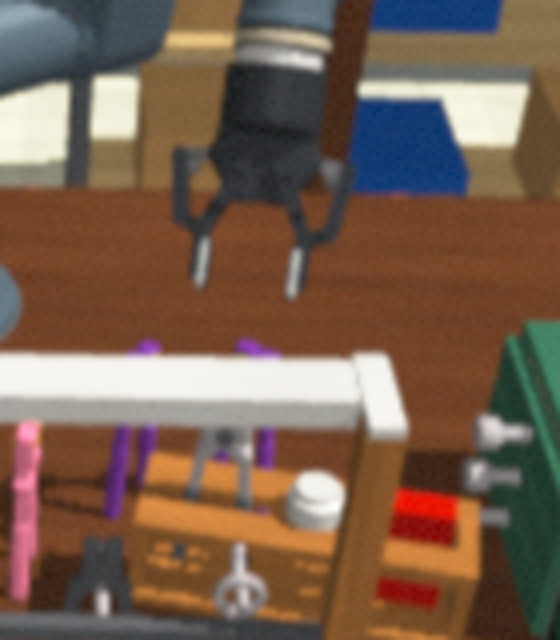

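View pics/t13.png

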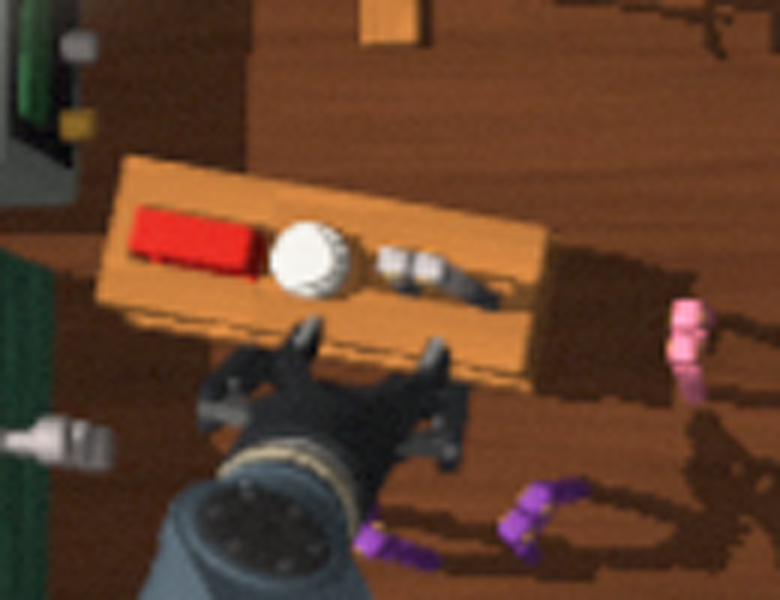

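```bash
python3 -m handwheel '[0,3,0,0,0,0,6, 0,5,0,0,0,0,6, 0,6.5,0,0,0,0,6, 0,7.5,0,0,0,0,6, 0,7.5,0,0,0,0,6]'
python3 - <<'E'
from h import *
where()
for n in('scene','top'):snap(n)
over(load('scene'),[],300,100,400,220,5,'pics/s14.png')
over(load('top'),[],110,170,240,270,6,'pics/t14.png')
cmd(*flip(pose([.4495,.2685,.2055],-.185,32)))
E
```

```text
t: 11.83
tcp_pos: [0.4325, 0.2717, 0.2315]
tool_rot: [0.694, 0.129, 0.259, -0.659]
force: [-0.8, -0.2, 1.0]
finger_gap: 0.705
t 11.83 grasp [0.4314 0.2719 0.2332] lean 32.0 yaw 2.951 F [-0.8 -0.2  1. ] gap 60.2 q [ 0.54  0.35  2.   -0.83  0.49 -0.16]
row [0.05, 3.48, -0.07] [-0.001, -0.006, 0.002] dist mm 34.8 deg 0.4
```

View pics/s14.png

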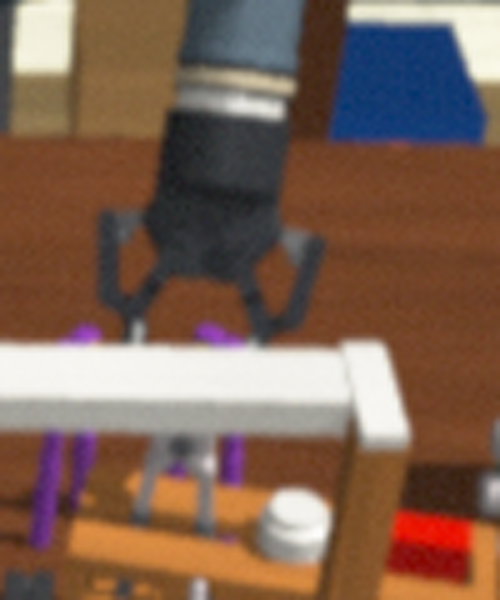

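View pics/t14.png

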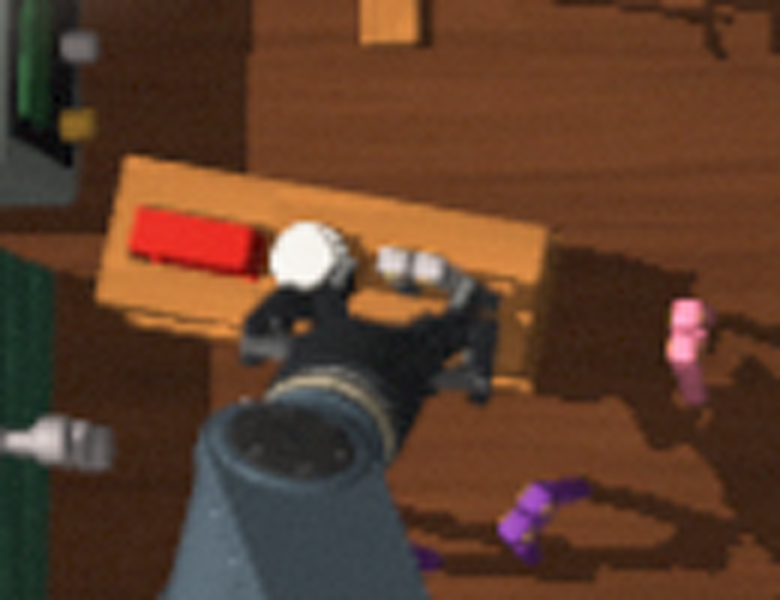

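```bash
python3 -m handwheel '[0,1,-0.05,0,0,0,6, 0,2,-0.05,0,0,0,6, 0,3,-0.05,0,0,0,6, 0,3.5,-0.05,0,0,0,6, 0,3.5,-0.05,0,0,0,6]'
python3 - <<'E'
from h import *
where()
for n in('scene','top'):snap(n)
over(load('scene'),[],300,100,400,220,5,'pics/s15.png')
over(load('top'),[],110,170,240,270,6,'pics/t15.png')
cmd(*flip(pose([.4495,.2685,.2055],-.185,32)))
E
```

```text
t: 12.35
tcp_pos: [0.4504, 0.2691, 0.2034]
tool_rot: [0.693, 0.131, 0.259, -0.66]
force: [0.9, 0.3, 0.1]
finger_gap: 0.698
t 12.35 grasp [0.4494 0.2693 0.2051] lean 32.1 yaw 2.954 F [0.9 0.3 0.1] gap 59.6 q [ 0.51  0.42  2.01 -0.95  0.43 -0.05]
row [0.05, 0.04, -0.09] [-0.003, -0.005, 0.003] dist mm 1.1 deg 0.3
```

View pics/t15.png

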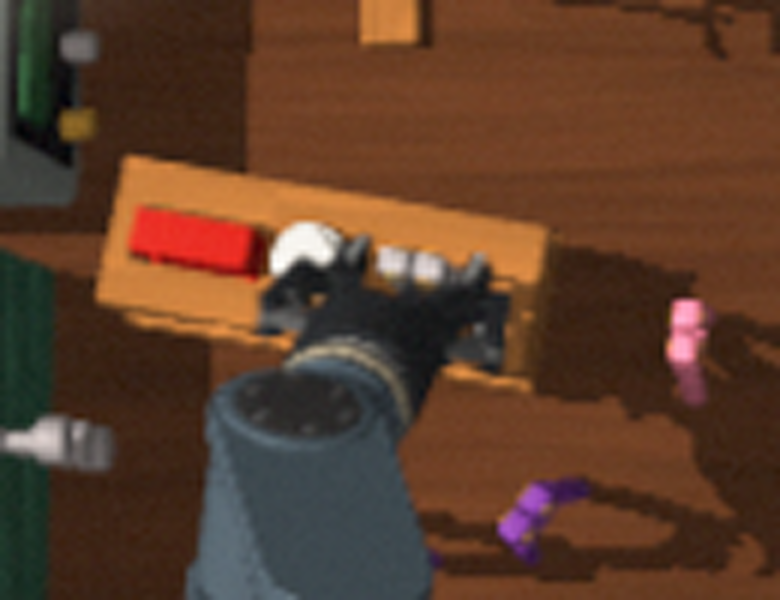

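View pics/s15.png

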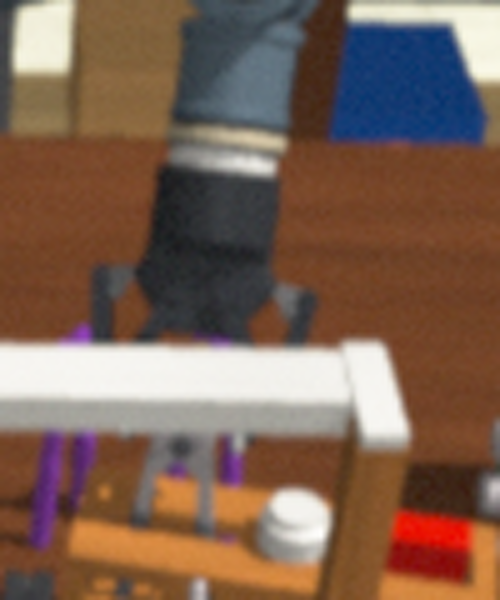

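```bash
python3 -m handwheel '[0,0,-0.05,0,0,0,5, 0,0,-0.05,0,0,0,4.4, 0,0,-0.05,0,0,0,3.2, 0,0,-0.05,0,0,0,3.2, 0,0,-0.05,0,0,0,3.2, 0,0,-0.05,0,0,0,3.2, 0,0,-0.05,0,0,0,3.2]' 70
python3 - <<'E'
from h import *
where()
st=manip.sense();r=R.from_quat(st['tool_rot']);print(r.inv().apply([0,0,8.5]).round(2), r.inv().apply([0,0,1]).round(3))
E
```

```text
t: 13.03
tcp_pos: [0.4504, 0.269, 0.2039]
tool_rot: [0.693, 0.131, 0.259, -0.66]
force: [-1.6, 1.3, 5.6]
finger_gap: 0.431
t 13.03 grasp [0.4493 0.2692 0.2056] lean 32.2 yaw 2.955 F [-1.6  1.3  5.6] gap 36.8 q [ 0.51  0.42  2.01 -0.95  0.43 -0.05]
[ 4.53 -7.19  0.04] [ 0.533 -0.846  0.005]
```

Lift 90 mm vertically.

```bash
python3 -m handwheel '[0.53,-0.85,0,0,0,0,3.2, 1.6,-2.5,0,0,0,0,3.2, 2.7,-4.2,0,0,0,0,3.2, 3.7,-5.9,0,0,0,0,3.2, 4.8,-7.6,0.05,0,0,0,3.2, 5.3,-8.5,0.05,0,0,0,3.2, 5.3,-8.5,0.05,0,0,0,3.2]'
python3 - <<'E'
from h import *
where()
for n in('scene','top'):snap(n)
over(load('scene'),[],280,70,420,230,4,'pics/s16.png')
over(load('top'),[],110,170,240,270,6,'pics/t16.png')
for g,y in(([.46,.24,.33],-.18),([.50,.16,.33],-.08),([.55,.0745,.31],.022)):cmd(*flip(pose(g,y,32)))
E
```

```text
t: 13.62
tcp_pos: [0.4501, 0.2692, 0.305]
tool_rot: [0.692, 0.131, 0.26, -0.66]
force: [-0.3, 0.7, -3.0]
finger_gap: 0.434
t 13.62 grasp [0.449  0.2694 0.3067] lean 32.2 yaw 2.954 F [-0.3  0.7 -3. ] gap 37.1 q [ 0.51  0.24  1.89 -0.59  0.65 -0.46]
row [2.85, -1.29, -2.56] [0.002, -0.009, -0.0] dist mm 40.5 deg 0.5
row [7.47, 1.56, -9.66] [0.055, -0.093, 0.0] dist mm 123.1 deg 6.2
row [11.94, 6.69, -17.12] [0.109, -0.18, 0.0] dist mm 219.2 deg 12.0
```

View pics/s16.png

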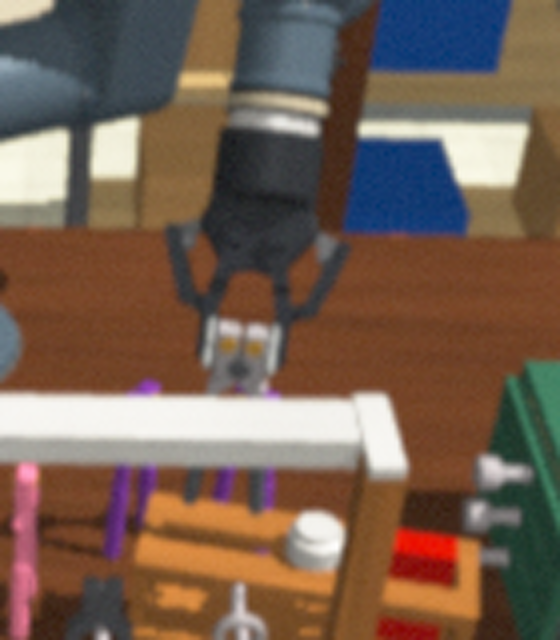

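View pics/t16.png

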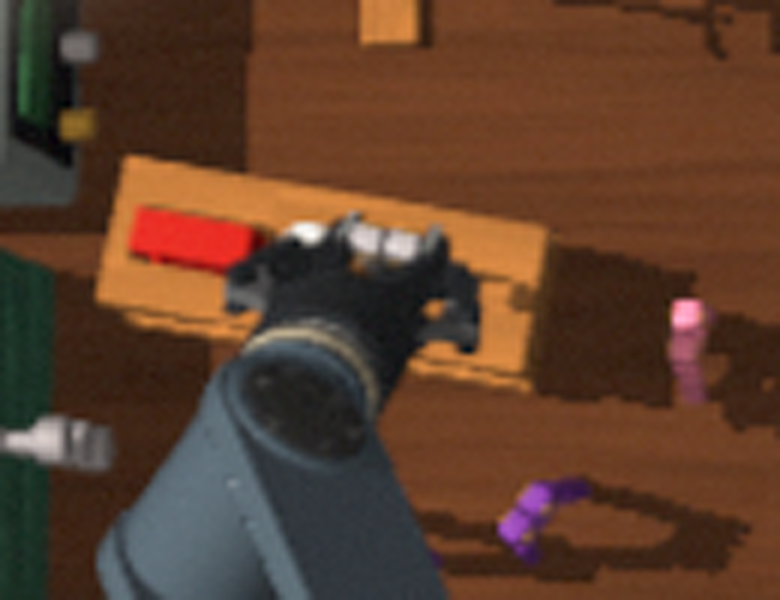

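```bash
python3 -m handwheel '[1.5,-1.3,-0.5,0,0,0,3.2, 2.8,-1.3,-2.5,0,0,0,3.2, 4.5,-0.5,-5,0.02,-0.03,0,3.2, 6,0.5,-7.5,0.03,-0.06,0,3.2, 7.5,1.5,-9.7,0.05,-0.09,0,3.2, 9,3,-12,0.07,-0.12,0,3.2, 10.5,5,-14.5,0.09,-0.15,0,3.2, 11.9,6.7,-17.1,0.11,-0.18,0,3.2, 11.9,6.7,-17.1,0.11,-0.18,0,3.2, 11.9,6.7,-17.1,0.11,-0.18,0,3.2]'
python3 - <<'E'
from h import *
where()
for n in('scene','top'):snap(n)
over(load('scene'),[],200,90,340,250,4,'pics/s17.png')
over(load('top'),[],170,110,300,210,6,'pics/t17.png')
E
```

```text
t: 14.55
tcp_pos: [0.5527, 0.0715, 0.3061]
tool_rot: [-0.678, -0.2, -0.188, 0.682]
force: [0.2, -0.5, -3.7]
finger_gap: 0.433
t 14.55 grasp [0.5516 0.0715 0.3078] lean 31.9 yaw -3.123 F [ 0.2 -0.5 -3.7] gap 37.0 q [-0.11  0.21  1.92  0.15  0.46 -1.81]
```

View pics/s17.png

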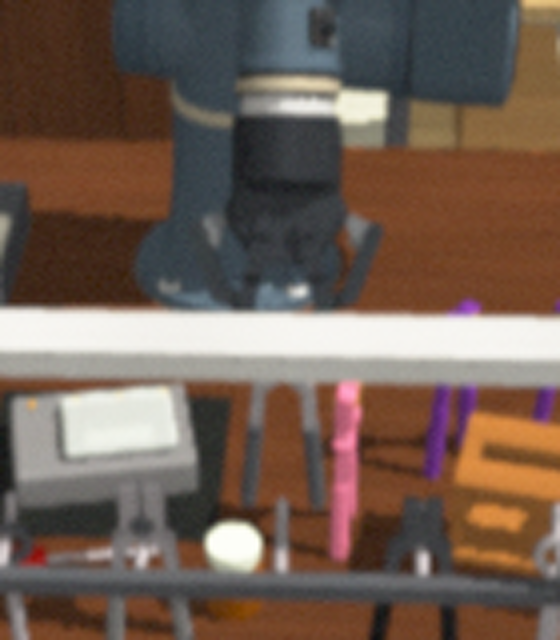

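View pics/t17.png

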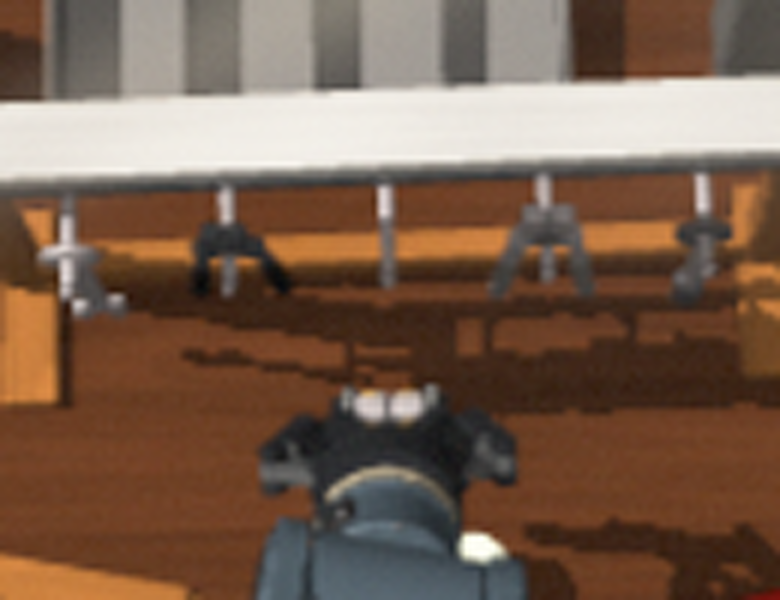

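```bash
python3 - <<'E'
from h import *
cmd(*flip(pose([.585,.0735,.280],.022,34.5)))
cmd(*flip(pose([.665,.0753,.279],.022,34.5)))
E
```

```text
row [1.54, 4.25, -0.16] [-0.001, -0.002, -0.048] dist mm 45.2 deg 2.7
row [8.29, 8.54, -0.14] [-0.001, -0.002, -0.048] dist mm 119.1 deg 2.7
```

```bash
python3 -m handwheel '[0.5,1.5,-0.1,0,0,-0.02,3.2, 1,3,-0.15,0,0,-0.05,3.2, 1.5,4.2,-0.15,0,0,-0.05,3.2, 1.5,4.2,-0.15,0,0,-0.05,3.2, 1.5,4.2,-0.15,0,0,-0.05,3.2]'
python3 - <<'E'
from h import *
where()
for n in('scene','top'):snap(n)
over(load('scene'),[],220,120,330,250,5,'pics/s18.png')
over(load('top'),[],180,110,290,190,7,'pics/t18.png')
cmd(*flip(pose([.665,.0753,.279],.022,34.5)))
E
```

```text
t: 15.07
tcp_pos: [0.5859, 0.076, 0.2802]
tool_rot: [-0.671, -0.22, -0.203, 0.678]
force: [-0.0, -0.3, -4.2]
finger_gap: 0.436
t 15.07 grasp [0.5847 0.076  0.2818] lean 34.8 yaw -3.116 F [-0.  -0.3 -4.2] gap 37.2 q [-0.09  0.3   1.92  0.22  0.33 -1.87]
row [6.33, 4.91, -0.24] [-0.003, 0.002, 0.007] dist mm 80.2 deg 0.5
```

View pics/s18.png

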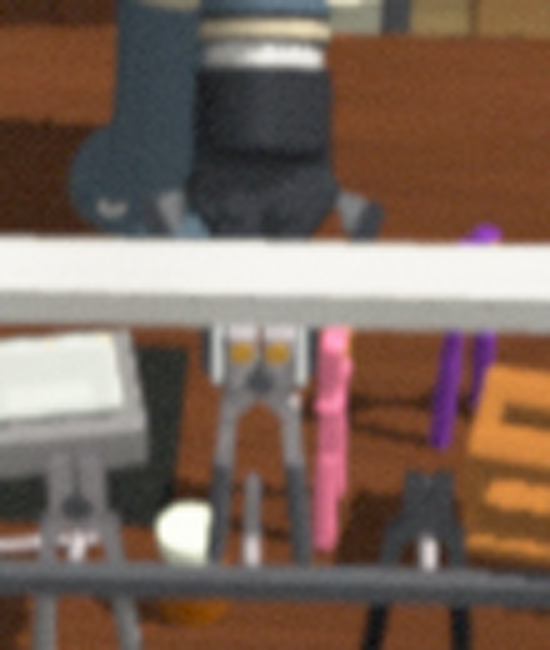

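View pics/t18.png

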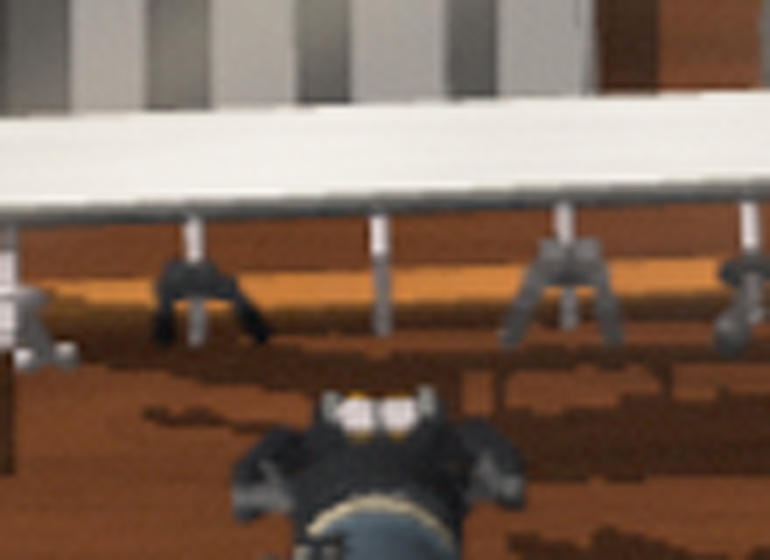

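```bash
python3 -m handwheel '[0.1,-0.2,0.2,0,0,0,3.2, 1,0.6,0.1,0,0,0,3.2, 2,1.4,0,0,0,0,3.2, 2.5,1.8,-0.05,0,0,0,3.2, 2.5,1.8,-0.05,0,0,0,3.2]'
python3 - <<'E'
from h import *
where()
for n in('scene','top'):snap(n)
over(load('scene'),[],220,120,330,250,5,'pics/s19.png')
over(load('top'),[],180,110,290,190,7,'pics/t19.png')
cmd(*flip(pose([.665,.0753,.279],.022,34.5)))
E
```

```text
t: 15.58
tcp_pos: [0.6203, 0.0747, 0.2823]
tool_rot: [-0.671, -0.222, -0.206, 0.677]
force: [0.7, 0.4, -3.4]
finger_gap: 0.432
t 15.58 grasp [0.6191 0.0747 0.284 ] lean 35.2 yaw -3.118 F [ 0.7  0.4 -3.4] gap 36.9 q [-0.09  0.34  1.84  0.19  0.35 -1.84]
row [3.75, 3.08, -0.09] [-0.002, 0.0, 0.008] dist mm 48.5 deg 0.5
```

View pics/s19.png

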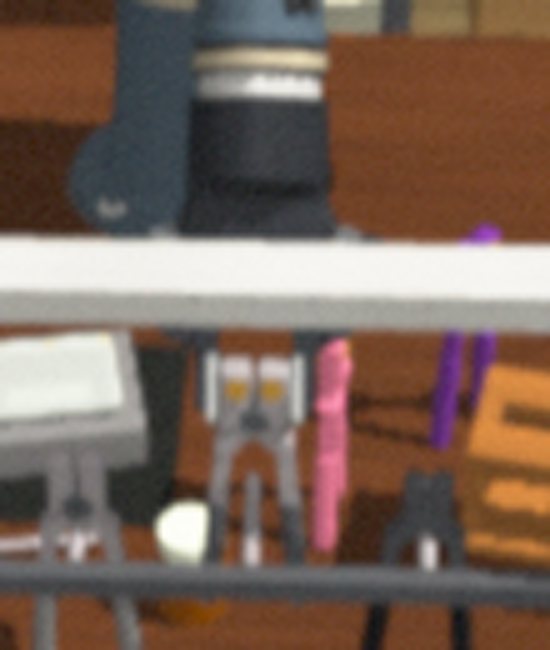

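View pics/t19.png

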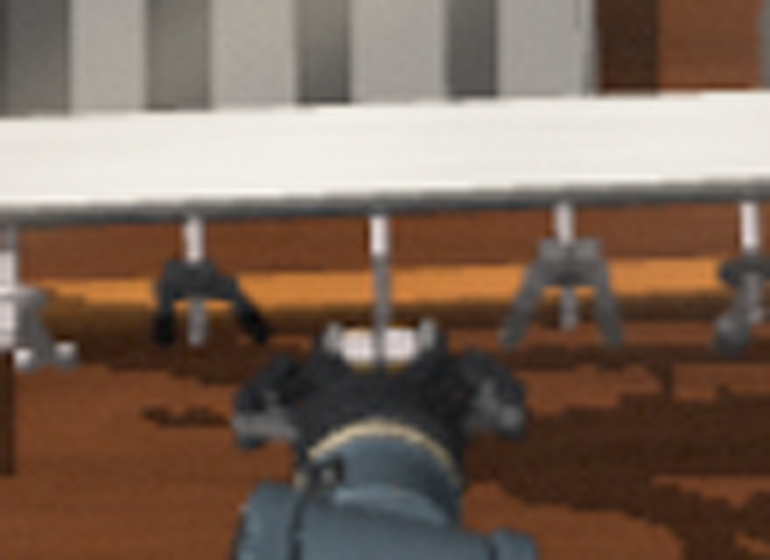

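```bash
python3 -m handwheel '[0.8,0.7,0,0,0,0,3.2, 1.6,1.3,-0.03,0,0,0,3.2, 2.4,2,-0.06,0,0,0,3.2, 3.2,2.6,-0.09,0,0,0.005,3.2, 3.75,2.9,-0.09,0,0,0.005,3.2, 3.75,2.9,-0.09,0,0,0.005,3.2]'
python3 - <<'E'
from h import *
where()
for n in('scene','top'):snap(n)
over(load('scene'),[],220,120,330,250,5,'pics/s20.png')
over(load('top'),[],180,110,290,190,7,'pics/t20.png')
cmd(*flip(pose([.666,.0753,.262],.022,32.2)))
E
```

```text
t: 16.18
tcp_pos: [0.6677, 0.075, 0.2796]
tool_rot: [-0.672, -0.22, -0.204, 0.677]
force: [0.5, 0.3, -3.8]
finger_gap: 0.431
t 16.18 grasp [0.6666 0.0749 0.2813] lean 34.9 yaw -3.118 F [ 0.5  0.3 -3.8] gap 36.8 q [-0.08  0.4   1.73  0.15  0.4  -1.79]
row [-0.9, 1.61, -0.01] [-0.002, 0.001, 0.043] dist mm 18.4 deg 2.5
```

View pics/s20.png

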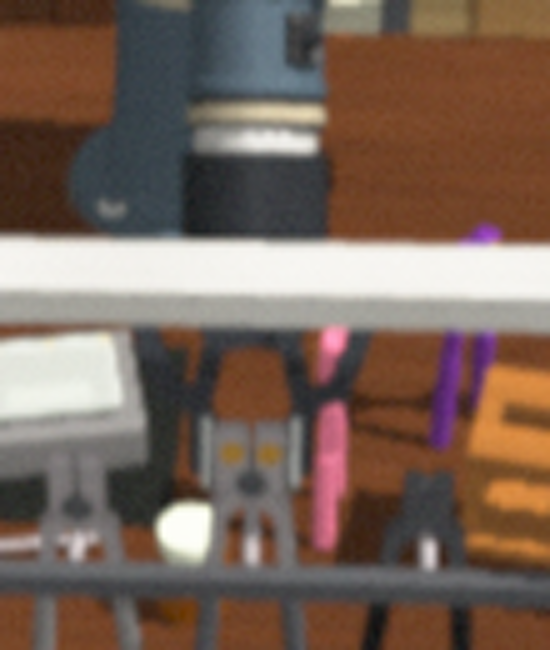

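View pics/t20.png

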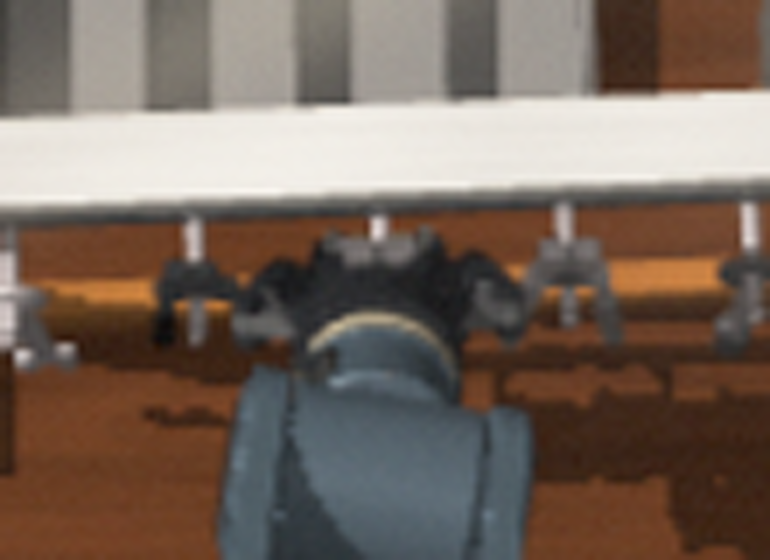

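```bash
python3 -m handwheel '[-0.2,0.4,0,0,0,0.01,3.2, -0.45,0.8,0,0,0,0.02,3.2, -0.7,1.2,0,0,0,0.03,3.2, -0.9,1.5,0,0,0,0.043,3.2, -0.9,1.6,0,0,0,0.043,3.2, -0.9,1.6,0,0,0,0.043,3.2]'
python3 - <<'E'
from h import *
where()
snap('scene');over(load('scene'),[],220,120,330,250,5,'pics/s21.png')
E
```

```text
t: 16.78
tcp_pos: [0.667, 0.0753, 0.2602]
tool_rot: [-0.676, -0.204, -0.188, 0.682]
force: [0.7, -0.4, -4.5]
finger_gap: 0.435
t 16.78 grasp [0.666  0.0753 0.2619] lean 32.2 yaw -3.118 F [ 0.7 -0.4 -4.5] gap 37.2 q [-0.08  0.43  1.72  0.13  0.43 -1.78]
```

View pics/s21.png

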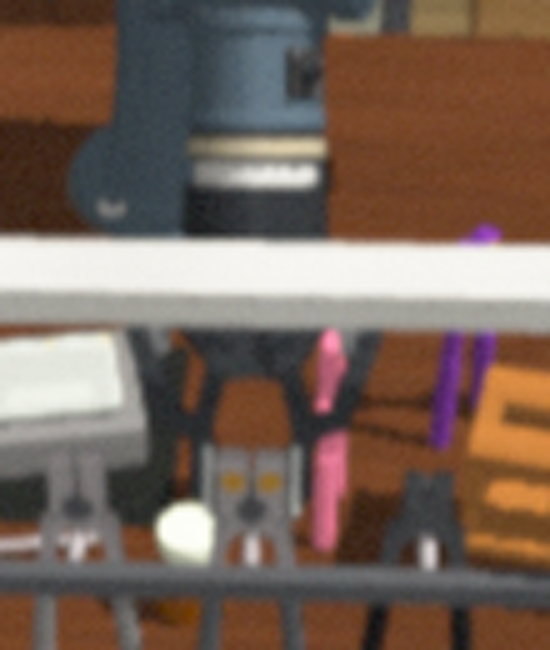

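```bash
python3 -m handwheel '[-0.05,0.08,0,0,0,0,3.2, -0.08,0.13,0,0,0,0,3.2, -0.1,0.17,0,0,0,0,3.2]'; python3 -m handwheel '[-0.05,0.08,0,0,0,0,3.2, -0.05,0.08,0,0,0,0,3.2]'; python3 -c "
from h import *
where()"
```

```text
t: 17.08
tcp_pos: [0.6669, 0.0754, 0.2588]
tool_rot: [-0.676, -0.204, -0.189, 0.682]
force: [-0.3, -0.6, -3.5]
finger_gap: 0.436
t: 17.25
tcp_pos: [0.6672, 0.0755, 0.2585]
tool_rot: [-0.676, -0.205, -0.189, 0.682]
force: [-2.1, 0.6, -0.3]
finger_gap: 0.434
t 17.25 grasp [0.6661 0.0754 0.2602] lean 32.3 yaw -3.118 F [-2.1  0.6 -0.3] gap 37.1 q [-0.08  0.44  1.72  0.13  0.42 -1.78]
```

```bash
python3 -m handwheel '[-0.05,0.08,0,0,0,0,3.2, -0.05,0.08,0,0,0,0,3.2]'; python3 -m handwheel '[-0.03,0.04,0,0,0,0,3.2, -0.03,0.04,0,0,0,0,3.2]'; python3 -c "
from h import *
where()
for n in('scene','top'):snap(n)
over(load('scene'),[],220,120,330,250,5,'pics/s22.png')"
```

```text
t: 17.42
tcp_pos: [0.6673, 0.0755, 0.2584]
tool_rot: [-0.676, -0.205, -0.189, 0.682]
force: [-4.4, 1.2, 3.8]
finger_gap: 0.436
t: 17.58
tcp_pos: [0.6674, 0.0755, 0.2584]
tool_rot: [-0.676, -0.206, -0.19, 0.682]
force: [-5.4, 0.5, 7.0]
finger_gap: 0.434
t 17.58 grasp [0.6663 0.0755 0.2601] lean 32.5 yaw -3.118 F [-5.4  0.5  7. ] gap 37.1 q [-0.08  0.44  1.72  0.14  0.42 -1.78]
```

View pics/s22.png

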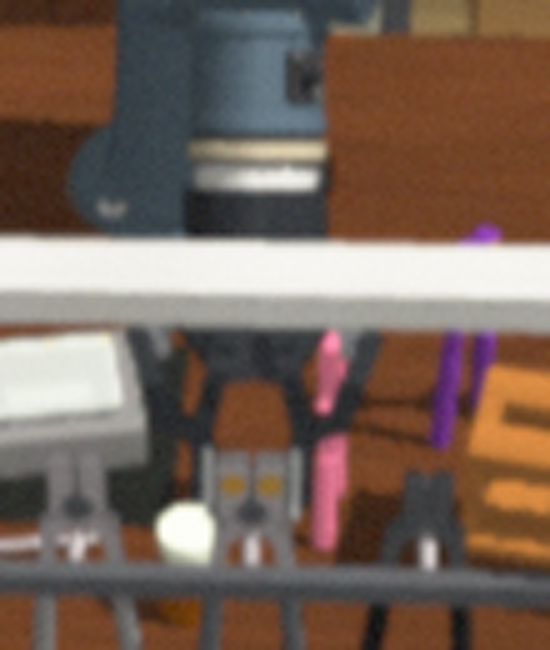

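```bash
python3 -m handwheel '[0.05,-0.07,0,0,0,0,3.7, 0.05,-0.07,0,0,0,0,3.9, 0.05,-0.07,0,0,0,0,4.2, 0.05,-0.07,0,0,0,0,4.6, 0.05,-0.07,0,0,0,0,5.2, 0.05,-0.07,0,0,0,0,5.6, 0.05,-0.07,0,0,0,0,5.6, 0.05,-0.07,0,0,0,0,5.6]' 20; python3 -c "
from h import *
where()
for n in('scene','top'):snap(n)
over(load('scene'),[],220,120,330,250,5,'pics/s23.png')
over(load('top'),[],180,110,290,190,7,'pics/t23.png')"
```

```text
t: 18.35
tcp_pos: [0.6671, 0.0753, 0.2572]
tool_rot: [-0.676, -0.204, -0.189, 0.682]
force: [0.7, -0.2, 1.2]
finger_gap: 0.656
t 18.35 grasp [0.6661 0.0753 0.2589] lean 32.3 yaw -3.118 F [ 0.7 -0.2  1.2] gap 56.0 q [-0.08  0.44  1.72  0.13  0.42 -1.78]
```

View pics/s23.png

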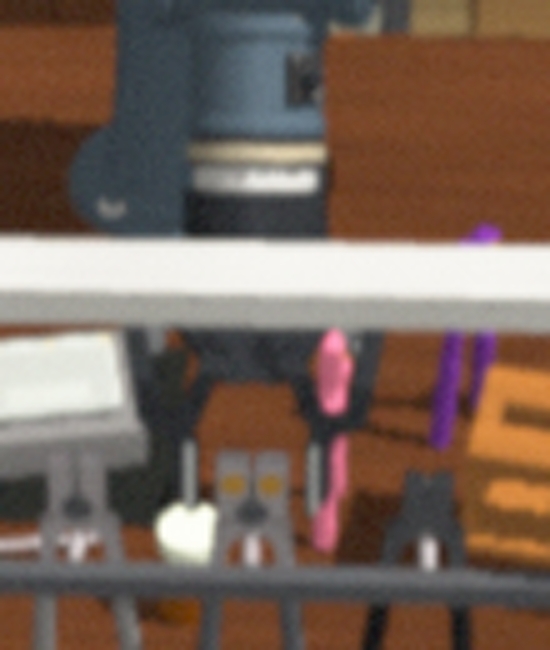

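View pics/t23.png

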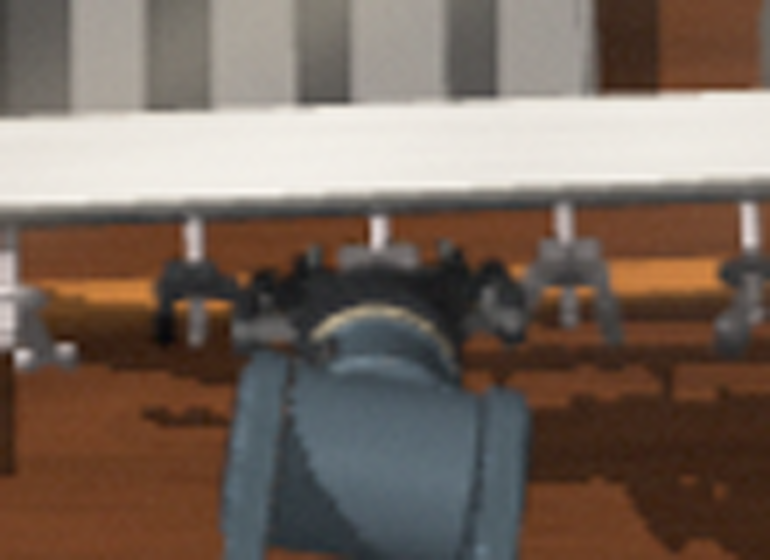

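```bash
python3 -m handwheel '[0,-1,0,0,0,0,5.6, 0,-2.5,0,0,0,0,5.6, 0,-5,0,0,0,0,5.6, 0,-8,0,0,0,0,5.6, 0,-11,0,0,0,0,5.6, -4,-15,0,0,0,0,5.6, -10,-18,0,0,0,0,5.6, -10,-18,0,0,0,0,5.6, -10,-18,0,0,0,0,5.6]'; python3 -c "
from h import *
where()
for n in('scene','top'):snap(n)
over(load('scene'),[],160,130,330,290,4.5,'pics/s24.png')
over(load('top'),[],180,110,290,190,7,'pics/t24.png')
over(load('scene'),[],0,0,512,384,1.5,'pics/s24f.png')"
```

```text
t: 19.2
tcp_pos: [0.4757, 0.0726, 0.3524]
tool_rot: [-0.677, -0.201, -0.184, 0.684]
force: [-0.8, 0.7, -1.7]
finger_gap: 0.656
t 19.2 grasp [0.4746 0.0726 0.3541] lean 31.6 yaw -3.116 F [-0.8  0.7 -1.7] gap 56.0 q [-0.13  0.02  1.99  0.15  0.59 -1.83]
```

View pics/s24.png

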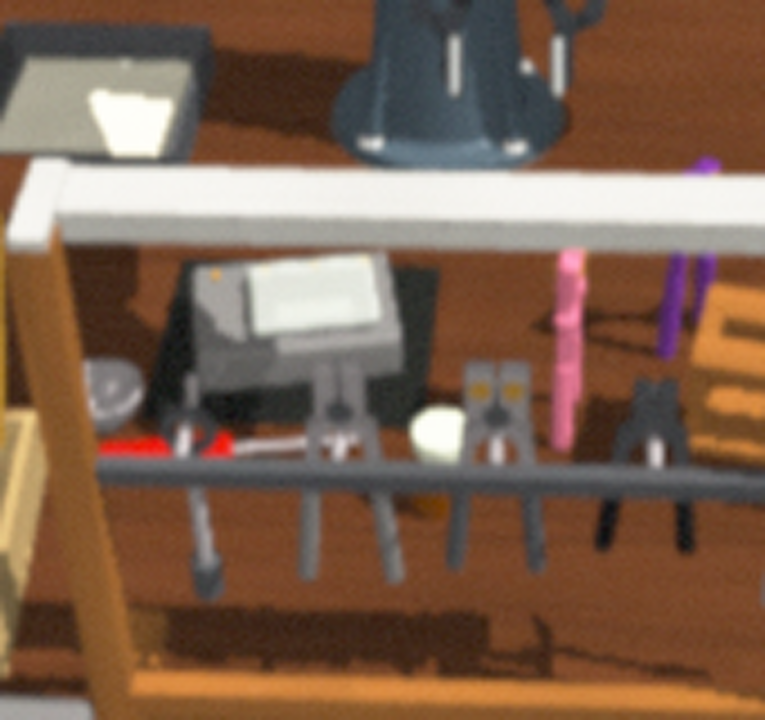

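View pics/t24.png

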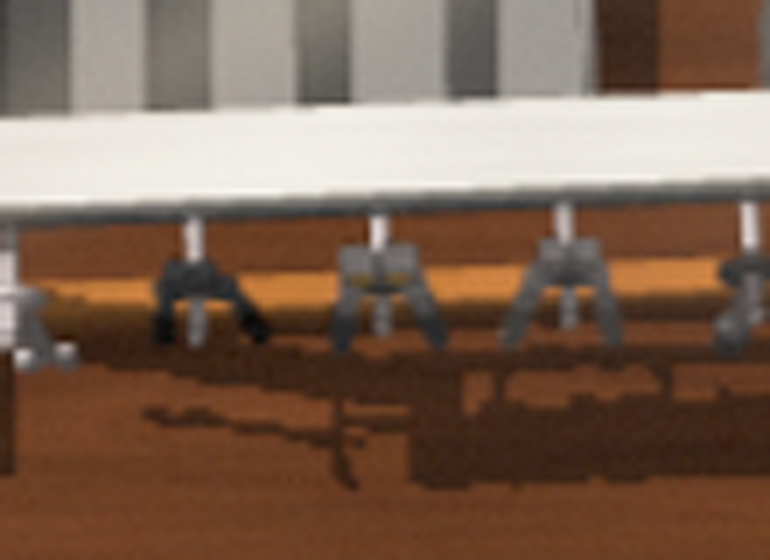

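View pics/s24f.png

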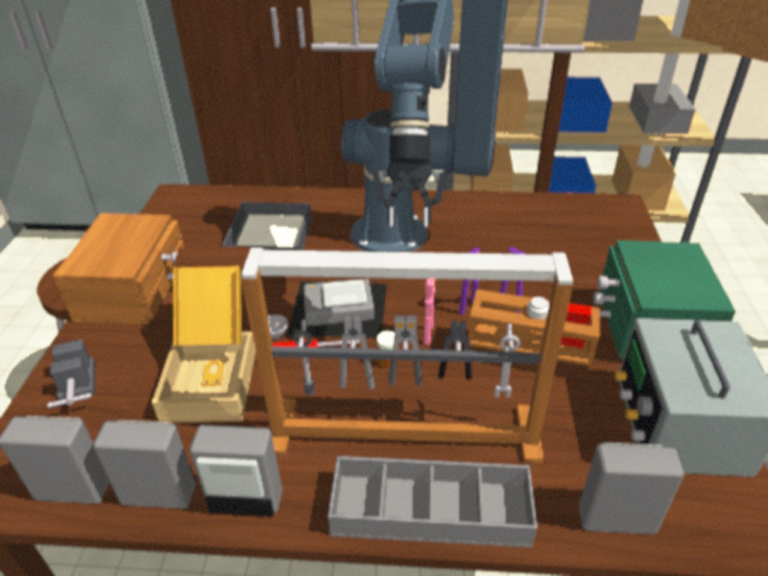

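```bash
python3 -m handwheel '[0,0,0,0,0,0,5.6, 0,0,0,0,0,0,5.6, 0,0,0,0,0,0,5.6, 0,0,0,0,0,0,5.6]'; python3 -c "
from h import *
for n in('scene','top'):snap(n)
a=[]
for x in(-.0435,-.0285):
    a.append((RACK([[x,-.032,.1115],[x,-.015,.23],[x,-.019,.24],[x,-.019,.278],[x,.019,.278],[x,.019,.24],[x,.015,.23],[x,.032,.1115]])+[0,.001,0],(0,255,0)))
over(load('scene'),a,235,190,305,270,8,'pics/s25.png')
over(load('top'),a,205,130,265,165,10,'pics/t25.png')"
```

```text
t: 19.63
tcp_pos: [0.4876, 0.0708, 0.3562]
tool_rot: [-0.676, -0.204, -0.189, 0.682]
force: [0.5, -0.2, 0.2]
finger_gap: 0.66
```

View pics/s25.png

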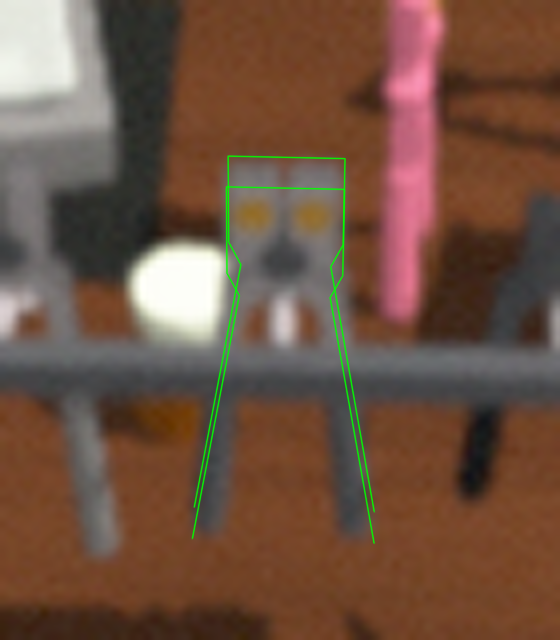

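View pics/t25.png

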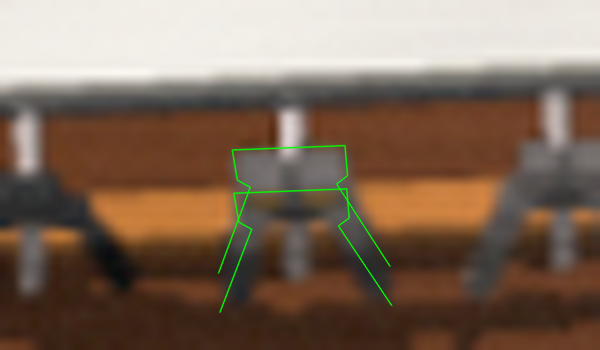

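```bash
python3 -c "
from station import manip
print(manip.sign_off(), manip.sense()['t'])"
```

```text
the job is handed in; nothing more can be done
the job is handed in; nothing more can be done
```

The sealing pliers are back on the middle hook and the tally is in the box. I handed the job in at about 20 s of the 59 s allowed.

I lifted the tally off the middle hook, carried it to the chute and let it go on the brass. The next picture showed it lying in the box. I then gripped the pliers by the head, lifted them out of the stand, lowered them onto the hook until it carried their weight, let go and backed away.

**Last checks:** With the arm clear, both camera pictures show the pliers on the hook rod with their feet evenly spaced below the head. They match a drawn outline of the seated pose to within a few millimetres. Just before letting go, the gripper put their crotch at about 230 mm, the hook's height. The four other tools, the red cover and the housing look unmoved. Wrist forces stayed under about 10 N at every reading, and no check failed or disagreed.

**Change along the way:** The last joint would have reached its limit at the stand. I turned the gripper half round and leaned it 32 degrees there instead of 36.

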